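Clear the saw top into two carry piles

TASK

Clear the front of the saw table for the next cut by making two neat piles to carry off. On the reddish wooden board put the long pine offcut in the middle, lengthways along the board, and then the short pale offcut in the middle of the long one, lengthways too; on the smaller, flat red metal box put the blue drill-bit case in the middle, lengthways along the box, and then the white-lidded jar upright in the middle of the case. Let go of everything, leave the board and the box where they lie, and do not disturb the wire spool, the pliers or the bearing block.

Things in the scene. Friction and masses are not known exactly. Their poses are not given: they have to be found in the camera images.
- long_offcut_centre (a point): Centre (half-way up) of the long pine offcut, a plain rectangular piece of knotty light-brown wood 45 x 115 x 19 mm (x, y, z of its own frame: the long side is its y axis, z is up). Loose, 0.05 kg, lies flat on the saw table.
- short_offcut_centre (a point): Centre (half-way up) of the short pale offcut, a plain rectangular piece of pale wood 38 x 75 x 22 mm (long side along its y axis, z up). Loose, 0.035 kg, lies flat on the saw table.
- bit_case_centre (a point): Centre (half-way up) of the drill-bit case, a flat closed dark-blue box with a pale panel on its lid, 55 x 100 x 27 mm (long side along its y axis, z up). Loose, 0.22 kg, lies flat on the saw table; its lid does not open.
- jar_centre (a point): Centre (half-way up) of a small round brown jar with a wide white lid, 47 mm in diameter and 44 mm high; the lid is the upper 16 mm, fixed, and the widest part (the brown part is 45 mm wide). z is its upright axis. Loose, 0.09 kg, stands upright on the saw table.
- board_top (a point): Middle of the top face of the reddish-brown wooden board, the largest piece, 105 x 235 x 27 mm (long side along its y axis, z up); this point is 27 mm above the saw table. Loose but heavy (0.9 kg); carries the wood pile.
- set_box_top (a point): Middle of the flat top face of the flat red sheet-metal box (worn paint, smaller than the board), 102 x 172 x 24 mm, closed (long side along its y axis, z up); this point is 24 mm above the saw table. Loose but heavy (0.9 kg); carries the pile of case and jar.
- wire_spool_centre (a point): Centre (half-way up) of a standing spool of copper wire with yellow end discs, 48 mm in diameter, 40 mm high: a bystander, to be left where it is.
- pliers: Grey pliers lying flat behind the work, 57 x 185 x 12 mm (long along its y axis), origin at the centre of the underside: a bystander.
- bearing: Small dark-grey metal bearing block with a stub of round bar on top, standing behind the work, 32 x 50 x 52 mm, origin at the centre of the underside: a bystander.

How it is judged:
By the outcome, as a careful person would: the job done as asked, in the order asked, and still so for the second after the job is handed in, with the robot touching nothing.
It also fails if it takes over 106 s, if anything falls off the work surface, if the arm or the gripper's body presses on something with over 40 N, if the wrist force passes 120 N, or if a joint passes its speed limit or range.

ROBOT

A 6-joint arm with a two-finger parallel gripper is mounted at the origin on a cart in front of the work surface, level with it; the furniture and walls round the work are solid. World frame = base frame: x ahead of the robot, y to its left, z up, the work surface at z = 0. Lengths are in m, angles in rad, forces in N, time in s.
With the tool pointing down it reaches from about 0.275 to 0.825 m from the base axis. Payload 5.2 kg.
Tool frame: the origin (TCP) lies midway between the tips of the shut fingers; the grasp point (between the pads) lies 19 mm behind it (ctrl.hold_point_z is the distance from the TCP to the grasp point, in m); z points along the fingers, y is the direction in which the jaws open and shut (so a half turn about z gives the same grasp; the last joint's range is limited). The gripper opens to 93 mm and grips with 3 to 60 N. Pads are 15 mm wide; open, the fingers measure 128 mm over their backs; the gripper's body (75 mm by 188 mm) begins 65 mm behind the grasp point.
Start: joints at [-0.203, 0.259, 1.535, -0, 1.348, -0.203], TCP at [0.55, 0, 0.219] pointing down, gripper open.
Joint ranges: [-3.14, 3.14], [-0.91, 2.08], [0.19, 2.58], [-1.22, 4.36], [0.22, 2.71], [-3.12, 3.12]. Speed limits (rad/s): [2.57, 2.57, 3.14, 3.14, 3.14, 3.14].

INTERFACE

Orientations are given as a unit quaternion [x, y, z, w].
In Python, from rig import ctrl gives the robot as it stands.
- The arm moves only by the tool carry_out, never from a script. Its argument "series" is a list of rows, each a list of 7 numbers: the finger opening in m, from 0 to 0.093, then the shift along the tool's x, y, z in m, then the turn, a rotation vector about the tool's x, y, z in degrees. A call has 1 to 8 rows; each row shifts and turns the commanded pose from where the row before left it, along the tool's axes as they then stand; what a row does not reach is not made up. A row lasts 1/10 s, in which the tool goes at most 50 mm and 8.59 degrees, less where a joint would pass 70% of its speed; a pose out of reach is approached as far as the arm can. A call is refused whole if a number of a shift passes 0.05 or a number of a turn 8.59, either way. A call with a gripper value outside its range is refused whole. The fingers move at their own pace and stop on an object; "squeeze" is the grip in N (left out, the last holds). Time passes only in rows, so rows that do not move let the fingers close. It gives the time, the measured TCP pose, the force and the opening at its end, in the units of the state.
- ctrl.sense(): the state, without advancing time (a new reading comes with each control period).
- ctrl.get_image(name): name is "scene" or "side" or "wrist"; returns a dict with "img" (400x640x3 uint8, blue, green, red), "fx", "fy", "cx", "cy" (pixels), "rvec" (rotation vector, rad) and "tvec" (3), from world to camera coordinates, as OpenCV has them; the wrist camera has in their place "hand_eye" (4x4, takes a point from camera to tool coordinates, whose origin is the TCP and whose axes are the flange's). Camera axes: x right, y down, z forward; pixel columns grow to the right and rows downward; lengths in m; the calibration is good to about 2 mm. A picture is of the moment at which its call begins: read the wrist's pose just before it. There is no depth.
- ctrl.finish_job(): hands the job in, once; it reports no verdict.
The state is a dict: "time_s": time; "joints": joint angles; "joint_vel": joint speeds; "tau": joint torques, N m; "tool_pos": TCP position; "eef_rot": TCP orientation; "ft_force": force on the tool from outside, world axes, zero at the start; "wrist_torque": the same for the moment, N m; "finger_gap": finger opening in m.
Only numpy, scipy, OpenCV 4.12 (cv2) and the standard library are available. Lean on these libraries where they do the work, as an engineer would, in place of code of your own. Each camera call takes 0.05 s, during which the arm holds its last target.

## Working session

There is one attempt and no reset: what is moved stays moved. The work goes in short steps, Python scripts to look and compute and a tool call to move; the robot and the scene stay as the last step left them, time stands still between calls to the robot, and variables do not carry over. Pictures are saved under pics/ and viewed, and the job is handed in when it is done.

Besides the shell and the picture viewer there is one more tool, called as name([rows], argument=value, ...), one row to a line, values as JSON. carry_out: Moves the arm, as the interface text tells. Its arguments: {"type":"object","properties":{"series":{"type":"array"},"squeeze":{"type":"number"}},"required":["series"]}

```bash
ls; mkdir -p pics; python3 - <<'E'
from rig import ctrl
import cv2,numpy as np
s=ctrl.sense(); print(s['time_s'],s['tool_pos'],s['eef_rot'],s['finger_gap'],ctrl.hold_point_z)
for n in ("scene","side","wrist"):
    d=ctrl.get_image(n); cv2.imwrite(f"pics/{n}0.png",d["img"])
    print(n,{k:np.round(v,4).tolist() for k,v in d.items() if k!="img"})
E
```

```text
pics
0.0 [5.49480898e-01 1.10740172e-04 2.17840812e-01] [ 7.07108240e-01  7.07104786e-01 -4.88407352e-04 -7.21424925e-04] 0.09252075769969739 0.0188
scene {'fx': 502.5877, 'fy': 502.5877, 'cx': 324.7317, 'cy': 203.8213, 'rvec': [2.112, -1.2532, 0.4911], 'tvec': [-0.2708, 0.4175, 1.1028]}
side {'fx': 457.6898, 'fy': 457.6898, 'cx': 318.4184, 'cy': 195.4856, 'rvec': [1.9273, -0.1684, 0.0931], 'tvec': [-0.604, 0.1019, 1.2429]}
wrist {'fx': 307.0164, 'fy': 307.0164, 'cx': 314.1787, 'cy': 203.7604, 'hand_eye': [[-0.0002, -0.9585, -0.2849, 0.0794], [1.0, -0.0004, 0.0008, -0.0004], [-0.0009, -0.2849, 0.9585, -0.1667], [0.0, 0.0, 0.0, 1.0]]}
```

View pics/scene0.png

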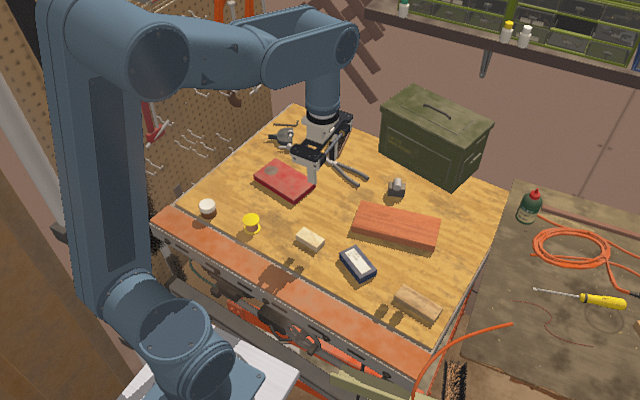

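View pics/side0.png

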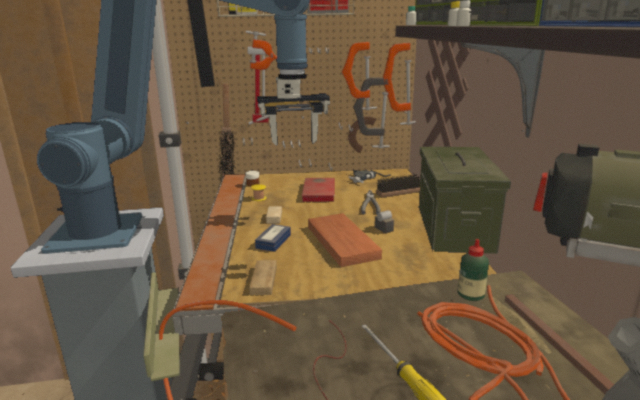

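View pics/wrist0.png

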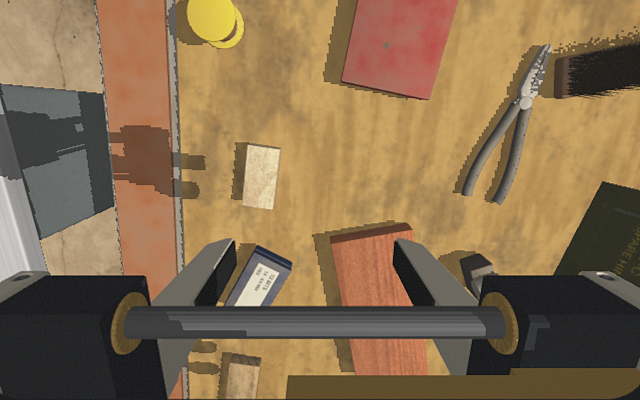

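The scene view shows the jar (207,208), spool (251,223), short offcut (309,239), case (357,263), long offcut (416,303), board (396,226), red box (284,181), bearing (397,187) and pliers (350,175). The wrist view shows the short offcut at (260,177), with the case, board and box partly cut off. I'll segment the top faces next.

```bash
cat > h.py <<'E'
import numpy as np,cv2
from scipy.spatial.transform import Rotation as R
def cam(d,pose=None):
    """returns K, Rwc (cam->world), origin"""
    K=np.array([[d['fx'],0,d['cx']],[0,d['fy'],d['cy']],[0,0,1]])
    if 'rvec' in d:
        Rm=cv2.Rodrigues(np.array(d['rvec'],float))[0]; t=np.array(d['tvec'],float).ravel()
        return K,Rm.T,-Rm.T@t
    H=np.array(d['hand_eye']); Rt=R.from_quat(pose['eef_rot']).as_matrix()
    return K,Rt@H[:3,:3],Rt@H[:3,3]+np.array(pose['tool_pos'])
def cast(c,px,z):
    K,Rw,o=c; px=np.atleast_2d(px).astype(float)
    r=(Rw@np.linalg.inv(K)@np.c_[px,np.ones(len(px))].T).T
    return (o+r*((z-o[2])/r[:,2])[:,None])[:,:2]
def proj(c,P):
    K,Rw,o=c; q=(Rw.T@(np.atleast_2d(P)-o).T); q=K@q; return (q[:2]/q[2]).T
E
python3 - <<'E'
import cv2
im=cv2.imread('pics/scene0.png')
c=im[130:340,180:460]; cv2.imwrite('pics/scene0z.png',cv2.resize(c,None,fx=2.85,fy=2.85,interpolation=cv2.INTER_CUBIC))
E
```

```text
(no output)
```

View pics/scene0z.png

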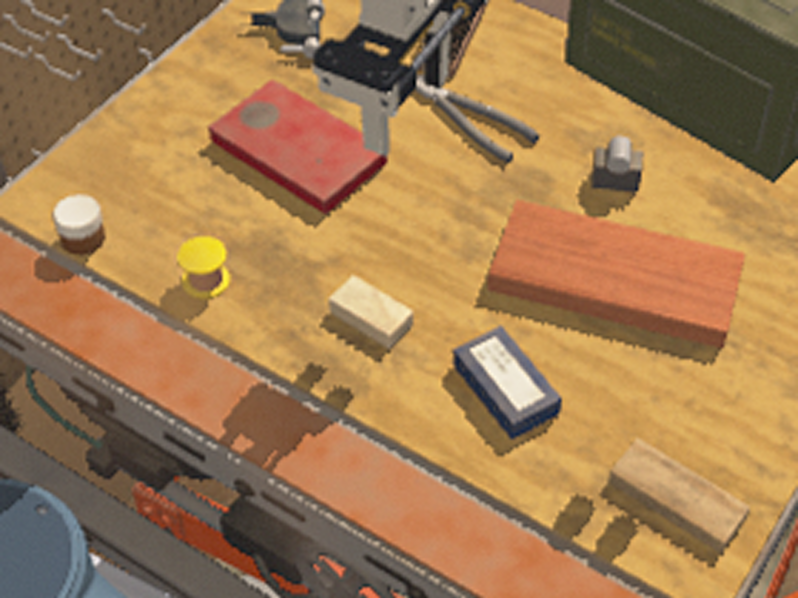

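```bash
python3 - <<'E'
from rig import ctrl
from h import *
d=ctrl.get_image("scene"); c=cam(d)
Q={'long':([(637,441),(748,509),(724,545),(612,478)],.019),'short':([(353,277),(412,314),(388,337),(331,302)],.022),
'case':([(501,328),(560,402),(514,430),(455,354)],.027),'board':([(516,202),(743,252),(728,332),(488,276)],.027),
'box':([(272,82),(386,158),(326,206),(210,132)],.024),'jar':([(53,216),(102,216)],.044),'spool':([(178,253),(229,253)],.04),'bear':([(617,175)],.0)}
for k,(p,z) in Q.items():
    p=(np.array(p)+.5)/2.85-.5+[180,130]; w=cast(c,p,z); m=w.mean(0)
    print(k,np.round(m,3), end=' ')
    if len(w)==4:
        e=[np.linalg.norm(w[(i+1)%4]-w[i]) for i in range(4)]; v=(w[1]-w[0])+(w[2]-w[3]); 
        print(np.round(e,3),'long edge yaw', round(np.degrees(np.arctan2(v[1],v[0])),1))
    else: print(np.round(w,3).tolist())
E
```

```text
long [ 0.433 -0.334] [0.112 0.043 0.11  0.046] long edge yaw -98.8
short [0.481 0.001] [0.074 0.036 0.07  0.037] long edge yaw -99.4
case [ 0.466 -0.152] [0.098 0.053 0.098 0.054] long edge yaw -120.6
board [ 0.641 -0.186] [0.231 0.104 0.234 0.104] long edge yaw -78.4
box [0.637 0.179] [0.175 0.092 0.168 0.1  ] long edge yaw -102.9
jar [0.427 0.305] [[0.416, 0.327], [0.439, 0.284]]
spool [0.45 0.17] [[0.438, 0.192], [0.462, 0.148]]
bear [ 0.779 -0.13 ] [[0.779, -0.13]]
```

carry_out([
  [0.093,-0.047,-0.016,0,0,0,0],
  [0.093,-0.048,-0.017,0,0,0,0],
  [0.093,-0.047,-0.016,0,0,0,0],
  [0.093,-0.048,-0.017,0,0,0,0],
  [0.093,-0.048,-0.017,0,0,0,0],
  [0.093,-0.048,-0.017,0,0,0,0],
  [0.093,-0.048,-0.016,0,0,0,8.5],
  [0.093,0,0,0,0,0,0],
], squeeze=20)

```text
time_s: 1.0
tool_pos: [0.4332, -0.3357, 0.2182]
eef_rot: [0.761, 0.649, -0.001, 0.001]
ft_force: [0.4, 0.6, 0.4]
finger_gap: 0.093
```

```bash
cat > snap.py <<'E'
import sys,pickle
from rig import ctrl
from h import *
n=sys.argv[1]; s=ctrl.sense(); d=ctrl.get_image("wrist"); cv2.imwrite(f"pics/{n}.png",d["img"])
pickle.dump((s,d),open(f"{n}.pkl","wb"))
print(s['time_s'],np.round(s['tool_pos'],4),'toolx yaw',np.degrees(np.arctan2(*R.from_quat(s['eef_rot']).as_matrix()[[1,0],0])).round(2),'gap',round(s['finger_gap'],4),'F',np.round(s['ft_force'],1))
E
python3 snap.py w1
```

```text
1.0 [ 0.4332 -0.3357  0.2182] toolx yaw 80.94 gap 0.093 F [0.4 0.6 0.4]
```

View pics/w1.png

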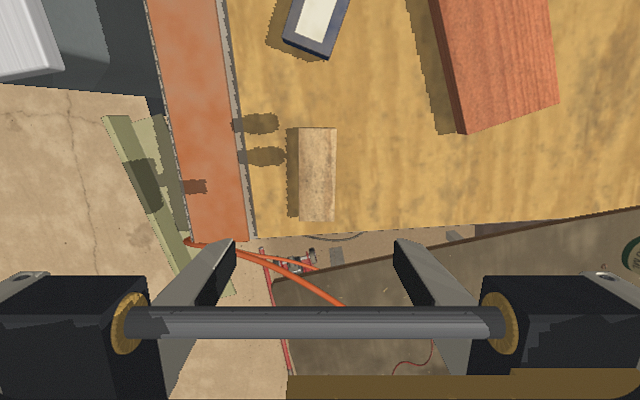

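Long offcut is complete in view, centred near (317,174) and aligned with the jaws. I'll measure it.

```bash
cat > meas.py <<'E'
import sys,pickle
from h import *
def rect(n,lo,hi,z,roi,px,dbg=True,close=5):
    """HSV mask, blob at/near px, minAreaRect of its corners cast on plane z"""
    s,d=pickle.load(open(n+'.pkl','rb')); c=cam(d,s); hsv=cv2.cvtColor(d['img'],cv2.COLOR_BGR2HSV)
    m=cv2.inRange(hsv,np.array(lo),np.array(hi)); x0,y0,x1,y1=roi; k=np.zeros_like(m); k[y0:y1,x0:x1]=m[y0:y1,x0:x1]
    k=cv2.morphologyEx(k,cv2.MORPH_OPEN,np.ones((3,3))); k=cv2.morphologyEx(k,cv2.MORPH_CLOSE,np.ones((close,close)))
    cs,_=cv2.findContours(k,cv2.RETR_EXTERNAL,cv2.CHAIN_APPROX_NONE)
    q=max(cs,key=cv2.contourArea)[:,0].astype(float)
    w=cast(c,q,z)
    (cx,cy),(a,b),ang=cv2.minAreaRect((w*1000).astype(np.float32))
    if a<b: yaw=ang+90
    else: yaw=ang
    if dbg:
        im=d['img'].copy(); cv2.drawContours(im,[q.astype(int)[:,None]],-1,(0,255,0),1); cv2.imwrite(f'pics/{n}_m{px}.png',im)
    print(px,'centre',round(cx/1000,4),round(cy/1000,4),'size',round(min(a,b),1),round(max(a,b),1),'yaw long',round(yaw%180,1))
    return cx/1000,cy/1000,yaw%180
E
python3 - <<'E'
import cv2,pickle
s,d=pickle.load(open('w1.pkl','rb')); h=cv2.cvtColor(d['img'],cv2.COLOR_BGR2HSV)
for p in [(317,150),(310,200),(325,180),(270,200),(370,180),(293,180),(480,60),(442,60),(560,40),(545,110)]: print(p,h[p[1]-2:p[1]+3,p[0]-2:p[0]+3].reshape(-1,3).mean(0).round())
E
```

```text
(317, 150) [ 17.  99. 198.]
(310, 200) [ 18. 100. 190.]
(325, 180) [ 17. 102. 185.]
(270, 200) [ 18. 127. 179.]
(370, 180) [ 18. 131. 203.]
(293, 180) [ 18. 123. 120.]
(480, 60) [ 10. 140. 180.]
(442, 60) [ 11. 127.  91.]
(560, 40) [ 18. 133. 195.]
(545, 110) [ 18. 130. 201.]
```

```bash
python3 - <<'E'
from meas import *
rect('w1',(10,60,150),(25,115,255),.019,(285,100,350,232),'long')
rect('w1',(0,120,140),(14,255,255),.027,(420,0,600,150),'boardpart')
E
```

```text
long centre 0.4371 -0.3317 size 44.2 114.6 yaw long 80.4
boardpart centre 0.6515 -0.2299 size 104.4 142.0 yaw long 100.7
```

View pics/w1_mlong.png

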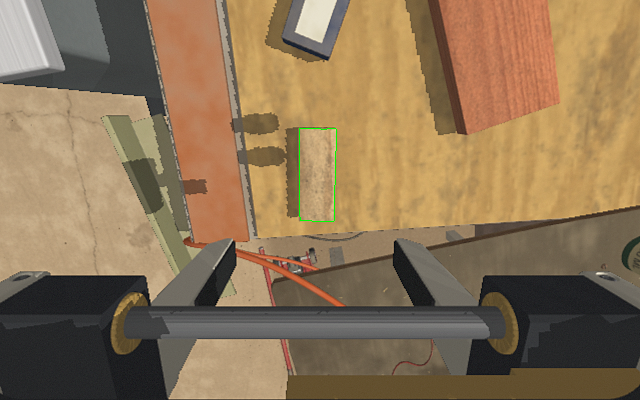

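carry_out([
  [0.093,0.0046,0.0032,0.04,0,0,0.5],
  [0.093,0,0,0.05,0,0,0],
  [0.093,0,0,0.05,0,0,0],
  [0.093,0,0,0.045,0,0,0],
  [0.093,0,0,0.02,0,0,0],
  [0.093,0,0,0.008,0,0,0],
  [0.093,0,0,0,0,0,0],
  [0.03,0,0,0,0,0,0],
])

```text
time_s: 1.85
tool_pos: [0.4404, -0.3261, 0.007]
eef_rot: [0.76, 0.65, 0.0, 0.001]
ft_force: [0.9, 0.1, -0.2]
finger_gap: 0.0886
```

carry_out([
  [0.03,0,0,0,0,0,0],
  [0.03,0,0,0,0,0,0],
  [0.03,0,0,0,0,0,0],
  [0.03,0,0,0,0,0,0],
  [0.03,0,0,0,0,0,0],
])

```text
time_s: 2.35
tool_pos: [0.4393, -0.326, 0.0059]
eef_rot: [0.76, 0.649, -0.0, 0.0]
ft_force: [0.1, -0.2, -0.3]
finger_gap: 0.0495
```

carry_out([
  [0.03,0,0,0,0,0,0],
  [0.03,0,0,0,0,0,0],
])

```text
time_s: 2.55
tool_pos: [0.4391, -0.3259, 0.0057]
eef_rot: [0.76, 0.649, -0.0, -0.0]
ft_force: [-1.1, 0.4, 2.9]
finger_gap: 0.0449
```

```bash
python3 snap.py w2
```

```text
2.55 [ 0.4391 -0.3259  0.0057] toolx yaw 80.99 gap 0.0449 F [-1.1  0.4  2.9]
```

View pics/w2.png

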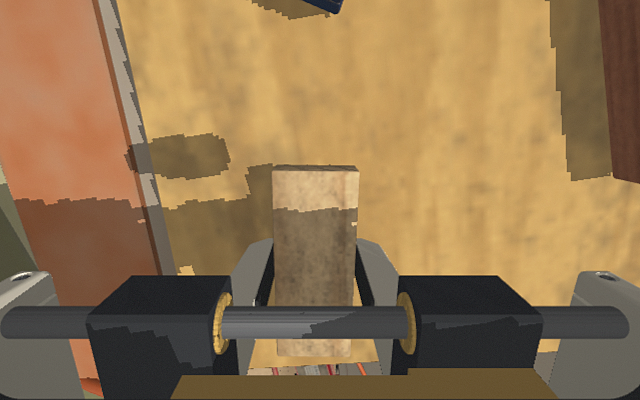

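```bash
python3 - <<'E'
import pickle
from h import *
s,d=pickle.load(open('w2.pkl','rb')); c=cam(d,s)
w=cast(c,[(316,171),(313,356)],.019); print(w, w.mean(0), np.linalg.norm(w[1]-w[0])); Rt=R.from_quat(s['eef_rot']).as_matrix()
p=np.r_[w.mean(0),.0095]-s['tool_pos']; print('in tool',Rt.T@p)
E
```

```text
[[ 0.4477542  -0.27559389]
 [ 0.42820538 -0.3883249 ]] [ 0.43797979 -0.3319594 ] 0.11441345026288031
in tool [-0.00617582 -0.00018987 -0.00375395]
```

carry_out([
  [0.03,0,0,-0.05,0,0,0],
  [0.03,0,0,-0.05,0,0,0],
  [0.03,0.031,0.016,-0.05,0,0,0],
  [0.03,0.031,0.016,-0.05,0,0,0],
  [0.03,0.032,0.015,-0.04,0,0,0],
  [0.03,0,0,0,0,0,-8.5],
  [0.03,0,0,0,0,0,-8.5],
  [0.03,0,0,0,0,0,-3],
])

```text
time_s: 3.4
tool_pos: [0.4919, -0.2518, 0.2253]
eef_rot: [0.634, 0.773, 0.0, 0.0]
ft_force: [0.4, 0.0, -1.0]
finger_gap: 0.0447
```

carry_out([
  [0.03,0,0,0,0,0,0],
  [0.03,0,0,0,0,0,0],
  [0.03,0,0,0,0,0,0],
])

```text
time_s: 3.7
tool_pos: [0.4916, -0.2524, 0.2249]
eef_rot: [0.637, 0.771, 0.0, -0.0]
ft_force: [0.0, -0.4, -0.8]
finger_gap: 0.0446
```

```bash
python3 snap.py w3
```

```text
3.7 [ 0.4916 -0.2524  0.2249] toolx yaw 100.92 gap 0.0446 F [ 0.  -0.4 -0.8]
```

View pics/w3.png

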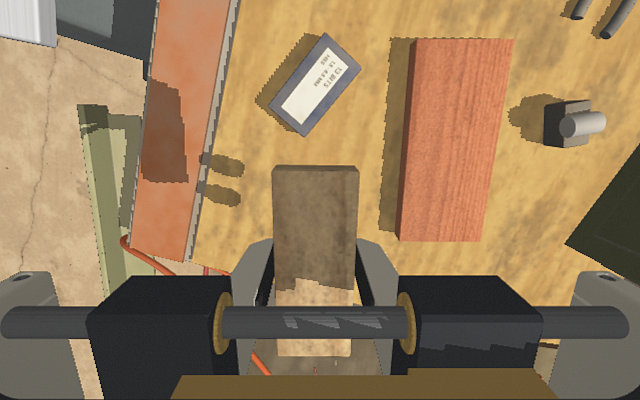

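The offcut is held about 6 mm off-centre, towards tool -x. The board is in full view, with its top spanning (415,38)–(480,242), and the case is at (315,85). I'll measure both.

```bash
python3 - <<'E'
from meas import *
s,d=pickle.load(open('w3.pkl','rb')); h=cv2.cvtColor(d['img'],cv2.COLOR_BGR2HSV)
for p in [(440,100),(405,200),(410,120),(430,220),(300,60),(290,125),(343,50)]: print(p,h[p[1]-1:p[1]+2,p[0]-1:p[0]+2].reshape(-1,3).mean(0).round())
rect('w3',(0,110,155),(14,255,255),.027,(380,10,540,270),'board')
rect('w3',(95,30,20),(140,255,140),.027,(250,20,380,150),'case',close=31)
E
```

```text
(440, 100) [ 10. 139. 208.]
(405, 200) [ 10. 138. 211.]
(410, 120) [ 10. 142. 157.]
(430, 220) [ 10. 138. 214.]
(300, 60) [ 18. 124. 121.]
(290, 125) [ 42.  44. 117.]
(343, 50) [ 29.  39. 137.]
board centre 0.6429 -0.1845 size 104.3 233.8 yaw long 100.8
case centre 0.4753 -0.1757 size 5.5 6.9 yaw long 10.9
```

```bash
python3 - <<'E'
import cv2,numpy as np
a=cv2.imread('pics/w3_mboard.png')[20:260,370:530]; b=cv2.imread('pics/w3_mcase.png')[20:150,240:380]
a=cv2.resize(a,None,fx=2.3,fy=2.3); b=cv2.resize(b,None,fx=2.8,fy=2.8)
o=np.zeros((560,780,3),np.uint8); o[:a.shape[0],:a.shape[1]]=a; o[:b.shape[0],380:380+b.shape[1]]=b; cv2.imwrite('pics/w3z.png',o)
E
```

```text
(no output)
```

View pics/w3z.png

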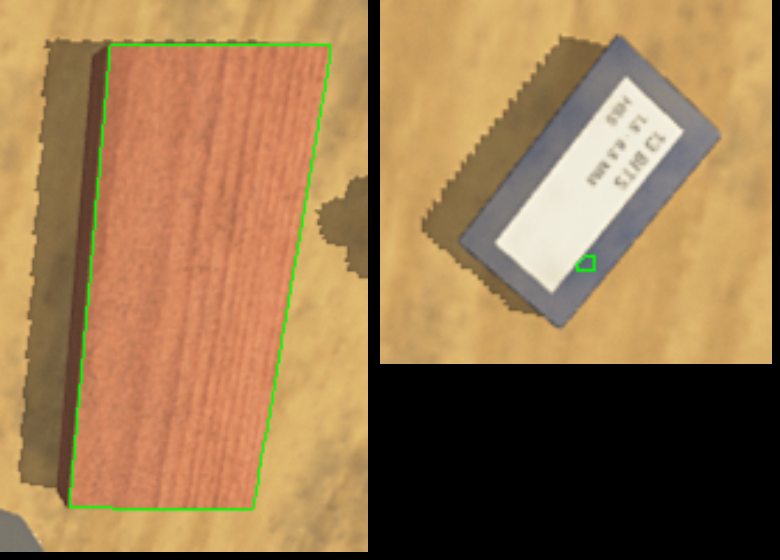

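carry_out([
  [0.03,0.011,0.04,0,0,0,0],
  [0.03,0.011,0.04,0,0,0,0],
  [0.03,0.011,0.04,0,0,0,0],
  [0.03,0.011,0.041,0.02,0,0,0],
  [0.03,0,0,0.05,0,0,0],
  [0.03,0,0,0.05,0,0,0],
  [0.03,0,0,0.03,0,0,0],
  [0.03,0,0,0,0,0,0],
])

```text
time_s: 4.55
tool_pos: [0.6376, -0.1767, 0.0692]
eef_rot: [0.636, 0.771, -0.001, -0.005]
ft_force: [-0.6, -0.1, -0.7]
finger_gap: 0.0449
```

carry_out([
  [0.03,0,0,0,0,0,0],
  [0.03,0,0,0,0,0,0],
])

```text
time_s: 4.75
tool_pos: [0.6431, -0.1794, 0.0779]
eef_rot: [0.636, 0.771, 0.001, 0.002]
ft_force: [-0.0, 0.1, -0.5]
finger_gap: 0.0448
```

```bash
python3 - <<'E'
import pickle
from h import *
s,d=pickle.load(open('w3.pkl','rb')); c=cam(d,s)
q=np.array([(618,37),(720,135),(560,327),(461,240)])
w=cast(c,np.c_[(q[:,0]-380)/2.8+240,q[:,1]/2.8+20],.027); v=w[0]-w[3]+w[1]-w[2]
print(w.mean(0),[round(np.linalg.norm(w[i]-w[i-1])*1e3,1) for i in range(4)],np.degrees(np.arctan2(v[1],v[0])))
E
python3 snap.py w4
```

```text
[ 0.47142885 -0.14790312] [np.float64(96.6), np.float64(52.9), np.float64(97.0), np.float64(52.6)] 60.32160569383327
4.75 [ 0.6431 -0.1794  0.0779] toolx yaw 100.97 gap 0.0448 F [-0.   0.1 -0.5]
```

View pics/w4.png

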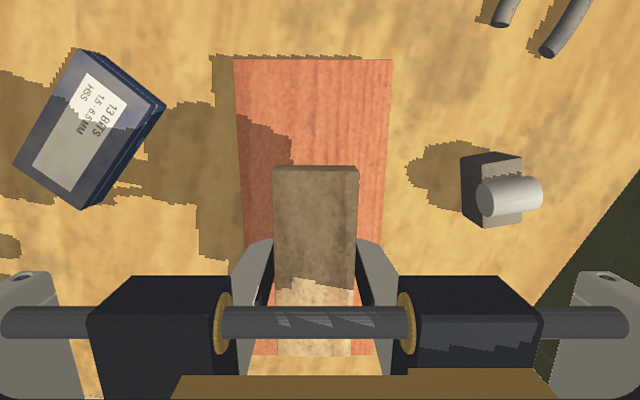

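carry_out([
  [0.03,0.001,-0.001,0.01,0,0,0],
  [0.03,0,0,0.01,0,0,0],
  [0.03,0,0,0.01,0,0,0],
  [0.03,0,0,0.005,0,0,0],
  [0.03,0,0,0,0,0,0],
  [0.03,0,0,0,0,0,0],
])

```text
time_s: 5.4
tool_pos: [0.6401, -0.1776, 0.0398]
eef_rot: [0.636, 0.772, -0.0, -0.0]
ft_force: [0.7, -0.0, -0.1]
finger_gap: 0.0449
```

carry_out([
  [0.03,-0.001,0.0014,0.003,0,0,0],
  [0.03,0,0,0.002,0,0,0],
  [0.03,0,0,0,0,0,0],
  [0.03,0,0,0,0,0,0],
])

```text
time_s: 5.8
tool_pos: [0.6418, -0.1783, 0.0352]
eef_rot: [0.636, 0.772, -0.0, 0.0]
ft_force: [-0.8, 0.6, -0.7]
finger_gap: 0.0447
```

```bash
python3 snap.py w5
```

```text
5.8 [ 0.6418 -0.1783  0.0352] toolx yaw 101.0 gap 0.0447 F [-0.8  0.6 -0.7]
```

View pics/w5.png

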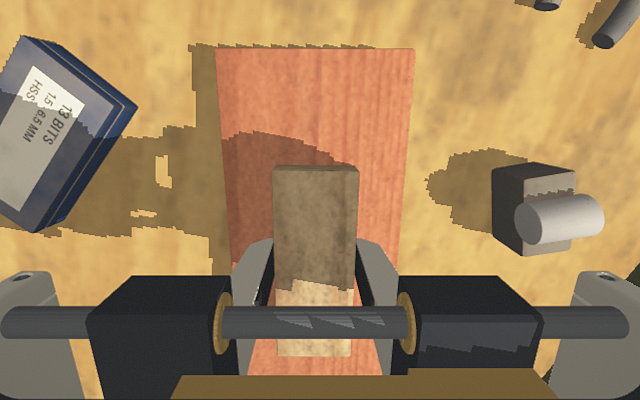

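Board edges at row 168 run from about column 224 to 407 and the offcut from 272 to 358, so it is centred. Lowering the last 2 mm and releasing.

carry_out([
  [0.03,0,0,0.002,0,0,0],
  [0.03,0,0,0.0005,0,0,0],
  [0.03,0,0,0,0,0,0],
  [0.08,0,0,0,0,0,0],
  [0.08,0,0,0,0,0,0],
  [0.08,0,0,0,0,0,0],
  [0.08,0,0,0,0,0,0],
  [0.08,0,0,-0.01,0,0,0],
])

```text
time_s: 6.65
tool_pos: [0.6406, -0.1778, 0.0414]
eef_rot: [0.636, 0.772, -0.0, -0.002]
ft_force: [-0.1, 0.4, -0.2]
finger_gap: 0.0782
```

carry_out([
  [0.093,0,0,-0.03,0,0,0],
  [0.093,0,0,-0.05,0,0,0],
  [0.093,0,0,-0.05,0,0,0],
  [0.093,0,0,-0.05,0,0,0],
  [0.093,0,0,-0.02,0,0,0],
  [0.093,0,0,0,0,0,0],
  [0.093,0,0,0,0,0,0],
  [0.093,0,0,0,0,0,0],
])

```text
time_s: 7.45
tool_pos: [0.6408, -0.1779, 0.2405]
eef_rot: [0.636, 0.772, -0.0, -0.002]
ft_force: [0.1, 0.1, 1.1]
finger_gap: 0.0927
```

```bash
python3 snap.py w6
```

```text
7.45 [ 0.6408 -0.1779  0.2405] toolx yaw 101.0 gap 0.0927 F [0.1 0.1 1.1]
```

View pics/w6.png

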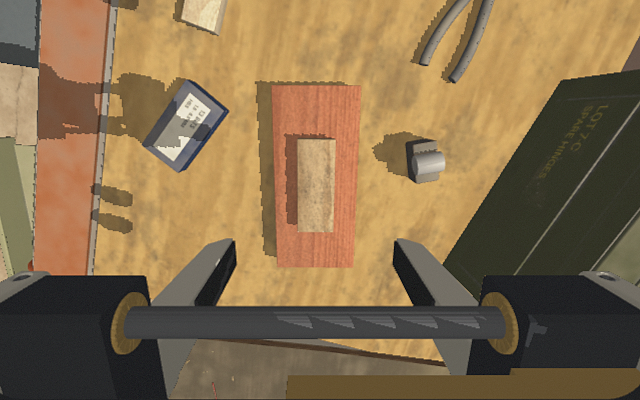

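```bash
python3 - <<'E'
from meas import *
b=rect('w6',(0,110,40),(14,255,255),.027,(255,75,375,280),'board',close=61)
b=rect('w6',(0,110,170),(14,255,255),.027,(255,75,375,280),'board2',close=41)
l=rect('w6',(14,60,140),(25,125,255),.046,(285,130,342,240),'long')
v=np.array(l[:2])-b[:2]; a=np.radians(b[2]); print('along',v@[np.cos(a),np.sin(a)],'across',v@[np.sin(a),-np.cos(a)])
E
```

```text
board centre 0.6425 -0.1843 size 105.2 234.4 yaw long 100.7
board2 centre 0.643 -0.1841 size 104.4 234.5 yaw long 100.7
long centre 0.643 -0.1841 size 44.8 114.1 yaw long 100.4
along 1.0995861907071314e-05 across 6.1021452107370995e-05
```

```bash
python3 - <<'E'
import cv2,numpy as np
a=[cv2.imread(f'pics/w6_m{k}.png')[70:290,245:385] for k in('board2','long')]
cv2.imwrite('pics/w6z.png',cv2.resize(np.hstack(a),None,fx=2.6,fy=2.6))
E
```

```text
(no output)
```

View pics/w6z.png

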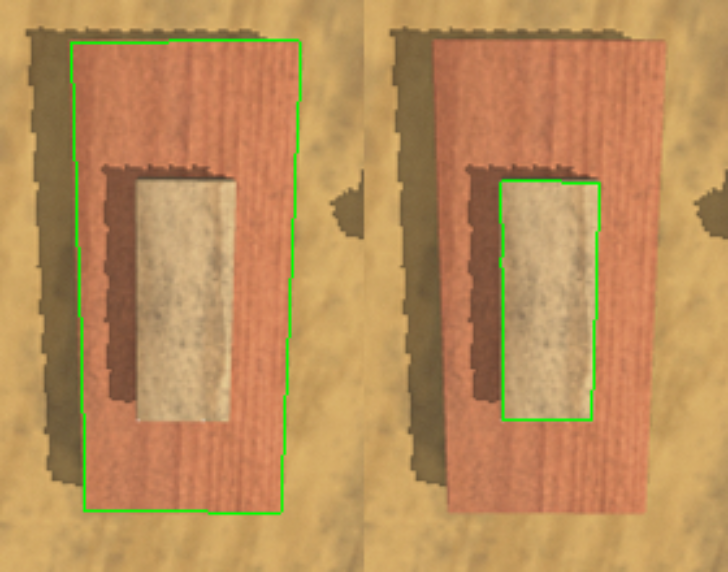

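The long offcut sits within 0.1 mm of the board's centre, yaw 0.3° off. Next is the short offcut.

carry_out([
  [0.093,0.041,-0.025,0,0,0,0],
  [0.093,0.041,-0.025,0,0,0,0],
  [0.093,0.041,-0.025,0,0,0,0],
  [0.093,0.041,-0.024,0,0,0,0],
  [0.093,0.041,-0.024,0,0,0,0],
  [0.093,0,0,0.02,0,0,8.5],
  [0.093,0,0,0.02,0,0,8.5],
  [0.093,0,0,0,0,0,3.4],
])

```text
time_s: 8.3
tool_pos: [0.479, 0.0005, 0.1989]
eef_rot: [0.764, 0.645, -0.002, -0.003]
ft_force: [-0.5, -0.2, -0.3]
finger_gap: 0.0933
```

carry_out([
  [0.093,0,0,0,0,0,0],
  [0.093,0,0,0,0,0,0],
  [0.093,0,0,0,0,0,0],
])

```text
time_s: 8.6
tool_pos: [0.482, -0.0007, 0.2025]
eef_rot: [0.762, 0.647, -0.0, -0.0]
ft_force: [-0.1, -0.2, -0.2]
finger_gap: 0.0933
```

```bash
python3 snap.py w7; python3 - <<'E'
from meas import *
s,d=pickle.load(open('w7.pkl','rb')); print(proj(cam(d,s),[.481,.001,.022]))
E
```

```text
8.6 [ 0.482  -0.0007  0.2025] toolx yaw 80.67 gap 0.0933 F [-0.1 -0.2 -0.2]
[[313.23813675 182.77509633]]
```

View pics/w7.png

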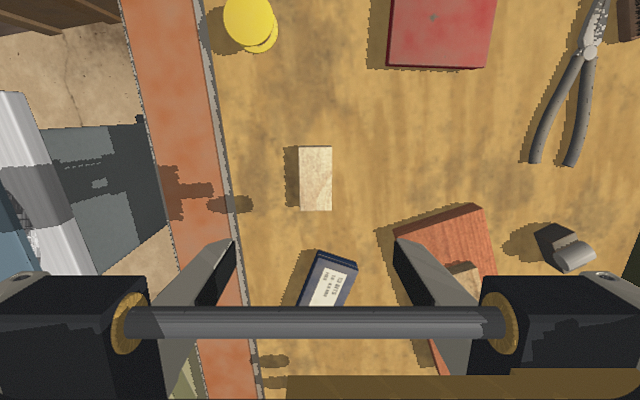

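```bash
python3 - <<'E'
from meas import *
s,d=pickle.load(open('w7.pkl','rb')); h=cv2.cvtColor(d['img'],cv2.COLOR_BGR2HSV)
for p in [(315,160),(310,195),(327,200),(350,180)]: print(p,h[p[1]-1:p[1]+2,p[0]-1:p[0]+2].reshape(-1,3).mean(0).round())
l=rect('w7',(10,20,160),(30,97,255),.022,(275,130,360,230),'short')
t=s['tool_pos'][:2]; v=np.array(l[:2])-t; a=np.radians(80.67); print('toolx',v@[np.cos(a),np.sin(a)],'tooly',v@[np.sin(a),-np.cos(a)])
cv2.imwrite('pics/w7z.png',cv2.resize(cv2.imread('pics/w7_mshort.png')[120:240,260:380],None,fx=4,fy=4))
E
```

```text
(315, 160) [ 20.  71. 221.]
(310, 195) [ 18.  82. 215.]
(327, 200) [ 20.  74. 221.]
(350, 180) [ 19. 131. 201.]
short centre 0.4836 0.0045 size 37.0 74.5 yaw long 81.6
toolx 0.005430370065396919 tooly 0.0007507545334146462
```

View pics/w7z.png

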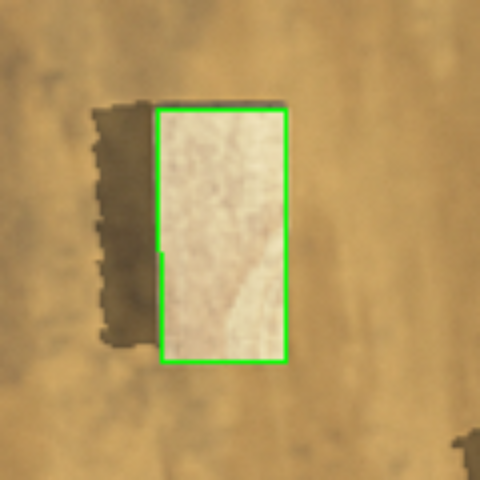

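carry_out([
  [0.093,0.0054,0.0008,0.03,0,0,-0.9],
  [0.093,0,0,0.045,0,0,0],
  [0.093,0,0,0.045,0,0,0],
  [0.093,0,0,0.035,0,0,0],
  [0.093,0,0,0.02,0,0,0],
  [0.093,0,0,0,0,0,0],
  [0.093,0,0,0,0,0,0],
  [0.093,0,0,0,0,0,0],
])

```text
time_s: 9.45
tool_pos: [0.485, 0.0043, 0.0291]
eef_rot: [0.757, 0.653, 0.001, 0.001]
ft_force: [0.4, -0.1, -0.8]
finger_gap: 0.0931
```

carry_out([
  [0.093,0,-0.001,0.012,0,0,0],
  [0.093,0,0,0.008,0,0,0],
  [0.093,0,0,0.004,0,0,0],
  [0.03,0,0,0,0,0,0],
  [0.03,0,0,0,0,0,0],
  [0.03,0,0,0,0,0,0],
  [0.03,0,0,0,0,0,0],
  [0.03,0,0,0,0,0,0],
])

```text
time_s: 10.25
tool_pos: [0.4827, 0.0047, 0.0038]
eef_rot: [0.758, 0.653, 0.0, 0.0]
ft_force: [-0.3, -0.1, 0.1]
finger_gap: 0.0575
```

carry_out([
  [0.03,0,0,0,0,0,0],
  [0.03,0,0,0,0,0,0],
  [0.03,0,0,0,0,0,0],
  [0.03,0,0,0,0,0,0],
])

```text
time_s: 10.65
tool_pos: [0.4826, 0.0048, 0.0036]
eef_rot: [0.758, 0.653, 0.0, -0.0]
ft_force: [-1.1, -0.2, 0.2]
finger_gap: 0.0376
```

```bash
python3 snap.py w8
```

```text
10.65 [0.4826 0.0048 0.0036] toolx yaw 81.5 gap 0.0376 F [-1.1 -0.2  0.2]
```

View pics/w8.png

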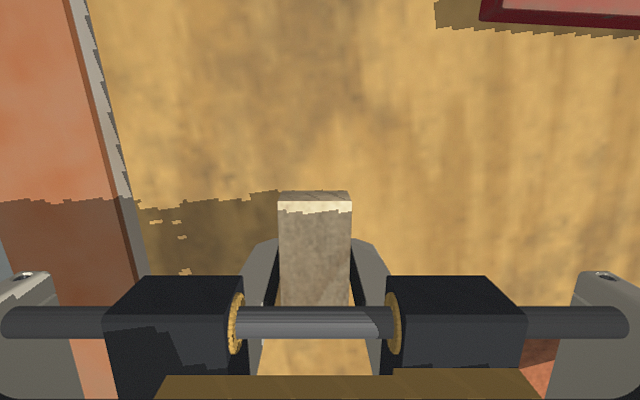

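```bash
python3 - <<'E'
import pickle
from h import *
s,d=pickle.load(open('w8.pkl','rb')); c=cam(d,s)
w=cast(c,[(315,201.5)],.022)[0]; Rt=R.from_quat(s['eef_rot']).as_matrix()
print('far edge tool', Rt.T@(np.r_[w,.022]-s['tool_pos']))
w=cast(c,[(315,191)],.0)[0]; print('far edge tool bottom', Rt.T@(np.r_[w,.0]-s['tool_pos']))
E
```

```text
far edge tool [ 0.03645553  0.00012417 -0.01835614]
far edge tool bottom [0.03634516 0.00020163 0.00364386]
```

carry_out([
  [0.03,0,0,-0.03,0,0,0],
  [0.03,0,0,-0.05,0,0,0],
  [0.03,0,0,-0.05,0,0,0],
  [0.03,-0.02,0,-0.05,0,0,0],
  [0.03,-0.03,0.03,-0.02,0,0,0],
  [0.03,-0.03,0.03,0,0,0,0],
  [0.03,-0.03,0.03,0,0,0,0],
  [0.03,-0.03,0.03,0,0,0,0],
])

```text
time_s: 11.5
tool_pos: [0.5815, -0.1513, 0.2004]
eef_rot: [0.758, 0.653, 0.0, 0.0]
ft_force: [0.2, 0.5, 0.4]
finger_gap: 0.0378
```

carry_out([
  [0.03,-0.012,0.033,0,0,0,0],
  [0.03,-0.011,0.032,0,0,0,0],
  [0.03,0,0,0.02,0,0,-8.5],
  [0.03,0,0,0.03,0,0,-8.5],
  [0.03,0,0,0.02,0,0,-2],
  [0.03,0,0,0,0,0,0],
  [0.03,0,0,0,0,0,0],
  [0.03,0,0,0,0,0,0],
])

```text
time_s: 12.3
tool_pos: [0.6425, -0.1827, 0.1317]
eef_rot: [0.64, 0.769, 0.0, 0.001]
ft_force: [0.1, -0.2, -0.8]
finger_gap: 0.0379
```

```bash
python3 snap.py w9
```

```text
12.3 [ 0.6425 -0.1827  0.1317] toolx yaw 100.45 gap 0.0379 F [ 0.1 -0.2 -0.8]
```

View pics/w9.png

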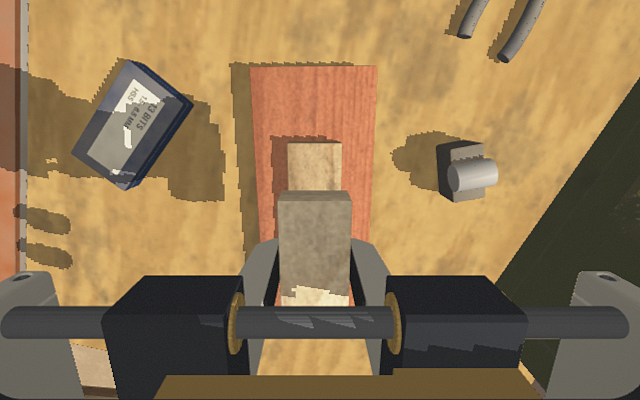

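Aligned over the long offcut. Descending with a stop just above contact.

carry_out([
  [0.03,-0.0008,0.0003,0.02,0,0,0],
  [0.03,0,0,0.025,0,0,0],
  [0.03,0,0,0.015,0,0,0],
  [0.03,0,0,0.01,0,0,0],
  [0.03,0,0,0.006,0,0,0],
  [0.03,0,0,0,0,0,0],
  [0.03,0,0,0,0,0,0],
  [0.03,0,0,0,0,0,0],
])

```text
time_s: 13.15
tool_pos: [0.6428, -0.1834, 0.0551]
eef_rot: [0.639, 0.769, 0.0, 0.001]
ft_force: [0.0, -0.2, -0.3]
finger_gap: 0.038
```

carry_out([
  [0.03,0,0,0.003,0,0,0],
  [0.03,0,0,0.002,0,0,0],
  [0.03,0,0,0,0,0,0],
  [0.03,0,0,0,0,0,0],
])

```text
time_s: 13.55
tool_pos: [0.6424, -0.1832, 0.0497]
eef_rot: [0.639, 0.769, 0.0, 0.0]
ft_force: [-1.1, 0.4, 4.2]
finger_gap: 0.0374
```

carry_out([
  [0.075,0,0,0,0,0,0],
  [0.075,0,0,0,0,0,0],
  [0.075,0,0,0,0,0,0],
  [0.075,0,0,0,0,0,0],
  [0.075,0,0,-0.01,0,0,0],
  [0.075,0,0,-0.03,0,0,0],
  [0.075,0,0,-0.05,0,0,0],
  [0.075,0,0,-0.05,0,0,0],
])

```text
time_s: 14.35
tool_pos: [0.6415, -0.1828, 0.1905]
eef_rot: [0.639, 0.769, -0.0, -0.001]
ft_force: [2.3, -1.6, 0.0]
finger_gap: 0.0749
```

carry_out([
  [0.093,0,0,-0.05,0,0,0],
  [0.093,0,0,0,0,0,0],
  [0.093,0,0,0,0,0,0],
])

```text
time_s: 14.65
tool_pos: [0.6429, -0.1834, 0.2418]
eef_rot: [0.639, 0.769, 0.001, 0.002]
ft_force: [-0.4, 0.2, -1.3]
finger_gap: 0.092
```

```bash
python3 snap.py w10;  python3 - <<'E'
from meas import *
b=rect('w10',(0,110,40),(14,255,255),.027,(240,60,390,300),'board',close=61)
l=rect('w10',(10,20,160),(30,90,255),.068,(270,120,345,260),'short')
v=np.array(l[:2])-b[:2]; a=np.radians(b[2]); print('along',v@[np.cos(a),np.sin(a)],'across',v@[np.sin(a),-np.cos(a)])
E
```

```text
14.65 [ 0.6429 -0.1834  0.2418] toolx yaw 100.51 gap 0.092 F [-0.4  0.2 -1.3]
board centre 0.6426 -0.1844 size 105.2 234.1 yaw long 100.7
short centre 0.6425 -0.1835 size 38.2 74.6 yaw long 100.7
along 0.0009063769839343262 across 0.00011187746224335609
```

View pics/w10_mshort.png

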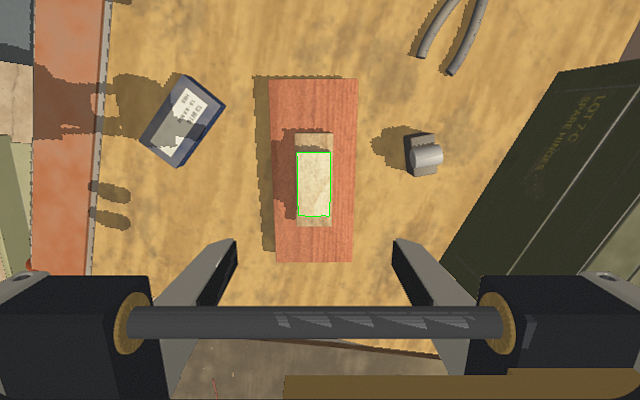

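Wood pile is done: the short offcut is 0.9 mm along and 0.1 mm across from the board's centre, yaw matching. Now the case.

carry_out([
  [0.093,0.0164,-0.0405,0,0,0,0],
  [0.093,0.0164,-0.0405,0,0,0,0],
  [0.093,0.0164,-0.0405,0,0,0,0],
  [0.093,0.0164,-0.0405,0,0,0,0],
  [0.093,0,0,0.01,0,0,8.5],
  [0.093,0,0,0.01,0,0,8.5],
  [0.093,0,0,0.01,0,0,8.5],
  [0.093,0,0,0.01,0,0,8.5],
])

```text
time_s: 15.5
tool_pos: [0.4694, -0.1474, 0.1968]
eef_rot: [0.838, 0.546, -0.001, -0.002]
ft_force: [0.2, -0.3, 0.3]
finger_gap: 0.0927
```

carry_out([
  [0.093,0,0,0,0,0,6.2],
  [0.093,0,0,0,0,0,0],
  [0.093,0,0,0,0,0,0],
  [0.093,0,0,0,0,0,0],
])

```text
time_s: 15.9
tool_pos: [0.4706, -0.148, 0.1986]
eef_rot: [0.864, 0.503, -0.0, -0.0]
ft_force: [-0.3, 0.5, 0.5]
finger_gap: 0.093
```

```bash
python3 snap.py w11
```

```text
15.9 [ 0.4706 -0.148   0.1986] toolx yaw 60.42 gap 0.093 F [-0.3  0.5  0.5]
```

View pics/w11.png

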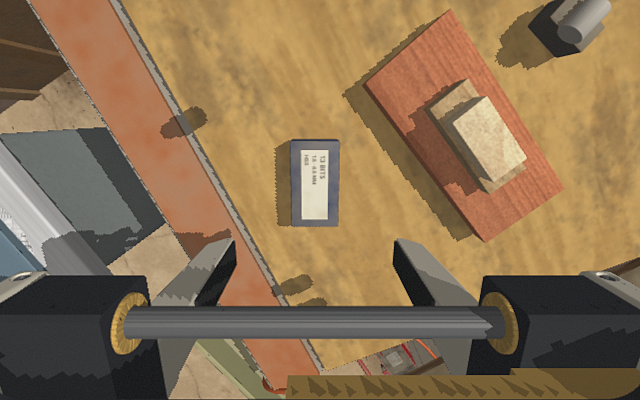

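```bash
python3 - <<'E'
from meas import *
s,d=pickle.load(open('w11.pkl','rb')); h=cv2.cvtColor(d['img'],cv2.COLOR_BGR2HSV)
for p in [(296,180),(334,200),(310,222),(315,145),(284,190),(293,190)]: print(p,h[p[1],p[0]])
l=rect('w11',(90,30,75),(150,255,255),.027,(270,125,360,240),'case',close=25)
t=s['tool_pos'][:2]; v=np.array(l[:2])-t; a=np.radians(60.42); print('toolx',v@[np.cos(a),np.sin(a)],'tooly',v@[np.sin(a),-np.cos(a)])
cv2.imwrite('pics/w11z.png',cv2.resize(cv2.imread('pics/w11_mcase.png')[120:240,260:380],None,fx=4,fy=4))
E
```

```text
(296, 180) [135  15 104]
(334, 200) [117  25 112]
(310, 222) [135  10 106]
(315, 145) [ 13  18 126]
(284, 190) [ 19 121 118]
(293, 190) [113  20 101]
case centre 0.4758 -0.1763 size 5.8 8.4 yaw long 61.1
toolx -0.022061804990829742 tooly 0.018504988675962966
```

View pics/w11z.png

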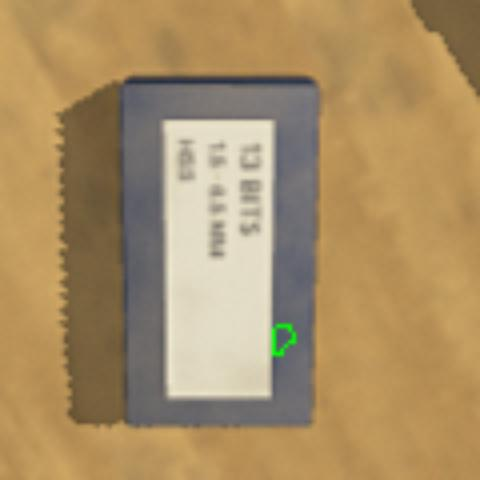

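```bash
python3 - <<'E'
from meas import *
l=rect('w11',(0,0,85),(179,75,255),.027,(270,125,360,240),'case',close=11)
s,d=pickle.load(open('w11.pkl','rb'))
t=s['tool_pos'][:2]; v=np.array(l[:2])-t; a=np.radians(60.42); print('toolx',v@[np.cos(a),np.sin(a)],'tooly',v@[np.sin(a),-np.cos(a)])
cv2.imwrite('pics/w11z.png',cv2.resize(cv2.imread('pics/w11_mcase.png')[120:240,260:380],None,fx=4,fy=4))
E
```

```text
case centre 0.4707 -0.1473 size 54.6 98.2 yaw long 60.4
toolx 0.0006783867302366996 tooly -0.0002669892167072637
```

View pics/w11z.png

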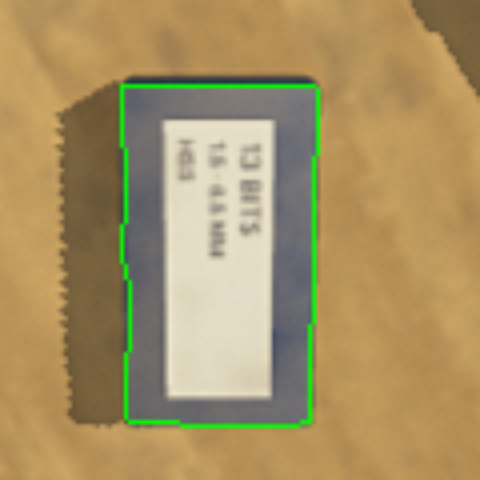

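carry_out([
  [0.093,0.0007,0,0.04,0,0,0],
  [0.093,0,0,0.045,0,0,0],
  [0.093,0,0,0.045,0,0,0],
  [0.093,0,0,0.03,0,0,0],
  [0.093,0,0,0.01,0,0,0],
  [0.093,0,0,0,0,0,0],
  [0.093,0,0,0,0,0,0],
  [0.093,0,0,0,0,0,0],
], squeeze=30)

```text
time_s: 16.75
tool_pos: [0.4727, -0.1483, 0.0309]
eef_rot: [0.865, 0.502, 0.001, 0.002]
ft_force: [0.2, -0.1, -0.3]
finger_gap: 0.0931
```

carry_out([
  [0.093,0,-0.001,0.012,0,0,0],
  [0.093,0,0,0.01,0,0,0],
  [0.093,0,0,0.004,0,0,0],
  [0.093,0,0,0,0,0,0],
  [0.04,0,0,0,0,0,0],
  [0.04,0,0,0,0,0,0],
  [0.04,0,0,0,0,0,0],
  [0.04,0,0,0,0,0,0],
])

```text
time_s: 17.55
tool_pos: [0.4705, -0.1471, 0.0033]
eef_rot: [0.865, 0.502, 0.0, 0.0]
ft_force: [-0.5, -0.6, 0.3]
finger_gap: 0.0654
```

carry_out([
  [0.04,0,0,0,0,0,0],
  [0.04,0,0,0,0,0,0],
  [0.04,0,0,0,0,0,0],
  [0.04,0,0,0,0,0,0],
])

```text
time_s: 17.95
tool_pos: [0.4705, -0.1471, 0.0032]
eef_rot: [0.865, 0.502, 0.0, 0.0]
ft_force: [0.5, 0.3, 1.1]
finger_gap: 0.0546
```

```bash
python3 snap.py w12
```

```text
17.95 [ 0.4705 -0.1471  0.0032] toolx yaw 60.3 gap 0.0546 F [0.5 0.3 1.1]
```

View pics/w12.png

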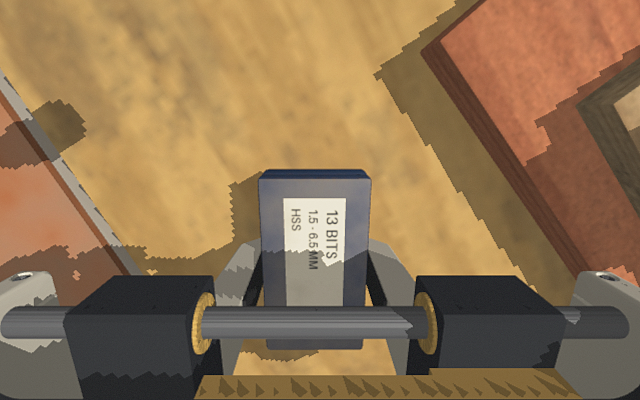

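```bash
python3 - <<'E'
import pickle
from h import *
s,d=pickle.load(open('w12.pkl','rb')); c=cam(d,s)
Rt=R.from_quat(s['eef_rot']).as_matrix()
for px in [(315,178),(313,349)]:
    w=cast(c,[px],.027)[0]; print(px, Rt.T@(np.r_[w,.027]-s['tool_pos']))
E
```

```text
(315, 178) [ 0.0495243   0.00010583 -0.02383536]
(313, 349) [-0.04875798 -0.00096547 -0.02383755]
```

carry_out([
  [0.04,0,0,-0.03,0,0,0],
  [0.04,0,0,-0.05,0,0,0],
  [0.04,0,0,-0.05,0,0,0],
  [0.04,0,0,-0.05,0,0,0],
  [0.04,0.04,-0.018,-0.02,0,0,0],
  [0.04,0.04,-0.018,0,0,0,0],
  [0.04,0.04,-0.018,0,0,0,0],
  [0.04,0.04,-0.018,0,0,0,0],
])

```text
time_s: 18.8
tool_pos: [0.4864, 0.0292, 0.2028]
eef_rot: [0.865, 0.502, -0.0, -0.0]
ft_force: [0.9, 0.5, -3.3]
finger_gap: 0.0547
```

carry_out([
  [0.04,0.04,-0.018,0,0,0,0],
  [0.04,0.04,-0.018,0,0,0,0],
  [0.04,0.04,-0.018,0,0,0,0],
  [0.04,0,0,0,0,0,-8.5],
  [0.04,0,0,0,0,0,-8.2],
  [0.04,0,0,0,0,0,0],
  [0.04,0,0,0,0,0,0],
  [0.04,0,0,0,0,0,0],
])

```text
time_s: 19.6
tool_pos: [0.4994, 0.1583, 0.2028]
eef_rot: [0.784, 0.621, -0.0, -0.0]
ft_force: [-0.0, 0.1, -2.4]
finger_gap: 0.0547
```

```bash
python3 snap.py w13
```

```text
19.6 [0.4994 0.1583 0.2028] toolx yaw 76.8 gap 0.0547 F [-0.   0.1 -2.4]
```

View pics/w13.png

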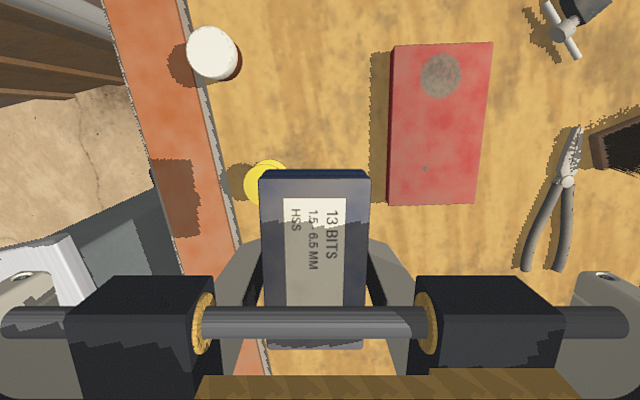

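The box is fully visible, from (395,45) to (475,205), and the jar lid is at (213,52).

```bash
python3 - <<'E'
from meas import *
s,d=pickle.load(open('w13.pkl','rb')); h=cv2.cvtColor(d['img'],cv2.COLOR_BGR2HSV)
for p in [(430,120),(392,120),(440,75),(389,180),(480,60),(470,190),(213,52),(235,60)]: print(p,h[p[1],p[0]])
b=rect('w13',(165,90,130),(179,255,255),.024,(375,25,510,220),'box',close=45)
j=rect('w13',(0,0,150),(179,60,255),.044,(180,20,245,85),'jar',close=5)
ims=[cv2.resize(cv2.imread('pics/w13_mbox.png')[30:220,370:510],None,fx=2.5,fy=2.5),cv2.resize(cv2.imread('pics/w13_mjar.png')[10:96,170:257],None,fx=5,fy=5)]
o=np.zeros((480,790,3),np.uint8); o[:ims[0].shape[0],:350]=ims[0]; o[:430,351:786]=ims[1]; cv2.imwrite('pics/w13z.png',o)
E
```

```text
(430, 120) [  3 141 193]
(392, 120) [  5 120 161]
(440, 75) [ 16  55 134]
(389, 180) [  4 122 119]
(480, 60) [  5 128 205]
(470, 190) [  5 126 202]
(213, 52) [ 22  19 240]
(235, 60) [ 25  32 222]Traceback (most recent call last):
  File "<stdin>", line 4, in <module>
  File "meas.py", line 9, in rect
    q=max(cs,key=cv2.contourArea)[:,0].astype(float)
      ~~~^^^^^^^^^^^^^^^^^^^^^^^^
ValueError: max() iterable argument is empty
```

```bash
python3 - <<'E'
from meas import *
b=rect('w13',(0,80,165),(11,255,255),.024,(375,25,510,220),'box',close=45)
j=rect('w13',(0,0,150),(179,60,255),.044,(180,20,245,85),'jar',close=5)
ims=[cv2.resize(cv2.imread('pics/w13_mbox.png')[30:220,370:510],None,fx=2.5,fy=2.5),cv2.resize(cv2.imread('pics/w13_mjar.png')[10:96,170:257],None,fx=5,fy=5)]
o=np.zeros((480,790,3),np.uint8); o[:ims[0].shape[0],:350]=ims[0]; o[:430,351:786]=ims[1]; cv2.imwrite('pics/w13z.png',o)
E
```

```text
box centre 0.6447 0.1872 size 100.2 170.8 yaw long 78.8
jar centre 0.4325 0.3141 size 47.7 52.9 yaw long 160.1
```

View pics/w13z.png

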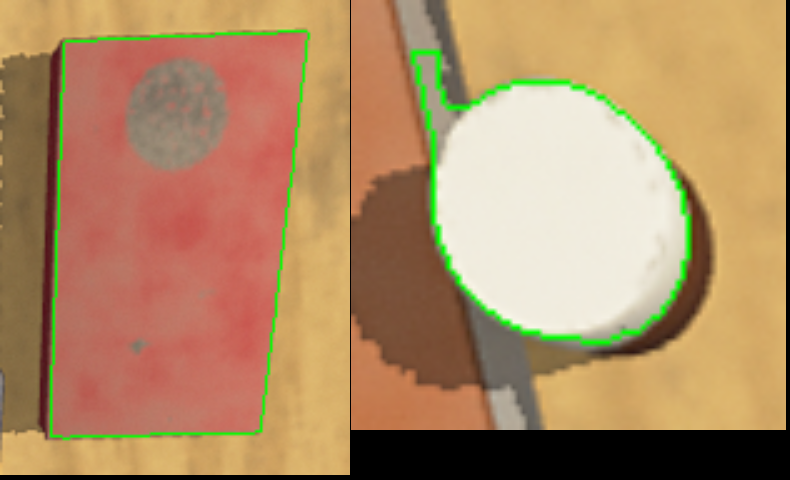

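carry_out([
  [0.04,0.0153,0.0337,0,0,0,0],
  [0.04,0.0153,0.0337,0,0,0,0],
  [0.04,0.0153,0.0337,0,0,0,0],
  [0.04,0.0153,0.0337,0.02,0,0,-2],
  [0.04,0,0,0.04,0,0,0],
  [0.04,0,0,0.03,0,0,0],
  [0.04,0,0,0,0,0,0],
  [0.04,0,0,0,0,0,0],
])

```text
time_s: 20.45
tool_pos: [0.6447, 0.1876, 0.113]
eef_rot: [0.772, 0.636, -0.0, -0.0]
ft_force: [0.6, -0.0, -2.3]
finger_gap: 0.0547
```

carry_out([
  [0.04,0,0,0,0,0,0],
  [0.04,0,0,0,0,0,0],
])

```text
time_s: 20.65
tool_pos: [0.6462, 0.1881, 0.1159]
eef_rot: [0.772, 0.636, 0.002, 0.001]
ft_force: [-0.1, -0.0, -2.7]
finger_gap: 0.0546
```

```bash
python3 snap.py w14
```

```text
20.65 [0.6462 0.1881 0.1159] toolx yaw 78.98 gap 0.0546 F [-0.1 -0.  -2.7]
```

View pics/w14.png

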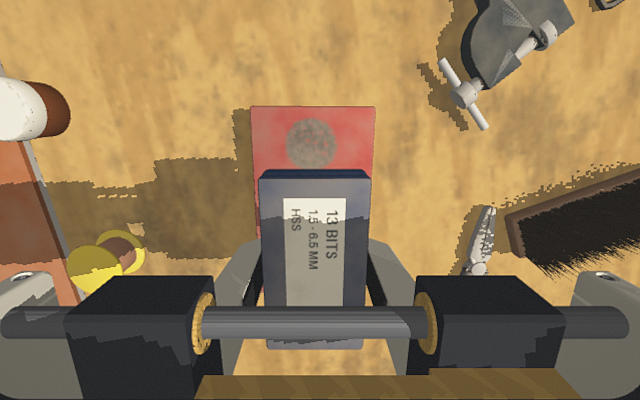

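carry_out([
  [0.04,-0.001,-0.001,0.02,0,0,0],
  [0.04,0,0,0.03,0,0,0],
  [0.04,0,0,0.015,0,0,0],
  [0.04,0,0,0.01,0,0,0],
  [0.04,0,0,0.005,0,0,0],
  [0.04,0,0,0,0,0,0],
  [0.04,0,0,0,0,0,0],
  [0.04,0,0,0,0,0,0],
])

```text
time_s: 21.5
tool_pos: [0.6444, 0.1873, 0.0342]
eef_rot: [0.772, 0.636, 0.001, 0.001]
ft_force: [0.2, 0.0, -2.7]
finger_gap: 0.0549
```

carry_out([
  [0.04,0,0,0.003,0,0,0],
  [0.04,0,0,0.002,0,0,0],
  [0.04,0,0,0.001,0,0,0],
  [0.04,0,0,0,0,0,0],
  [0.04,0,0,0,0,0,0],
])

```text
time_s: 22.0
tool_pos: [0.6435, 0.1871, 0.027]
eef_rot: [0.772, 0.636, -0.0, -0.0]
ft_force: [1.1, 0.3, -3.3]
finger_gap: 0.0548
```

carry_out([
  [0.04,0,0.001,0.0005,0,0,0],
  [0.04,0,0,0.0005,0,0,0],
  [0.04,0,0,0,0,0,0],
])

```text
time_s: 22.3
tool_pos: [0.6443, 0.1871, 0.0267]
eef_rot: [0.772, 0.636, -0.0, -0.0]
ft_force: [-4.4, -0.6, 4.5]
finger_gap: 0.055
```

carry_out([
  [0.075,0,0,0,0,0,0],
  [0.075,0,0,0,0,0,0],
  [0.075,0,0,0,0,0,0],
  [0.075,0,0,-0.01,0,0,0],
  [0.075,0,0,-0.03,0,0,0],
  [0.075,0,0,-0.05,0,0,0],
  [0.093,0,0,-0.05,0,0,0],
  [0.093,0,0,-0.05,0,0,0],
])

```text
time_s: 23.1
tool_pos: [0.6444, 0.1869, 0.2188]
eef_rot: [0.772, 0.636, 0.0, 0.0]
ft_force: [-0.3, 0.6, 0.0]
finger_gap: 0.0865
```

carry_out([
  [0.093,0,0,0,0,0,0],
  [0.093,0,0,0,0,0,0],
  [0.093,0,0,0,0,0,0],
])

```text
time_s: 23.4
tool_pos: [0.6438, 0.1868, 0.215]
eef_rot: [0.772, 0.636, -0.001, -0.001]
ft_force: [0.1, -0.5, -1.1]
finger_gap: 0.0928
```

```bash
python3 snap.py w15;  python3 - <<'E'
from meas import *
b=rect('w15',(0,80,60),(11,255,255),.024,(230,60,400,290),'box',close=75)
l=rect('w15',(80,0,85),(179,75,255),.051,(270,90,360,270),'case',close=21)
v=np.array(l[:2])-b[:2]; a=np.radians(b[2]); print('along',v@[np.cos(a),np.sin(a)],'across',v@[np.sin(a),-np.cos(a)])
a=[cv2.imread(f'pics/w15_m{k}.png')[60:290,220:410] for k in('box','case')]
cv2.imwrite('pics/w15z.png',cv2.resize(np.hstack(a),None,fx=2.1,fy=2.1))
E
```

```text
23.4 [0.6438 0.1868 0.215 ] toolx yaw 79.0 gap 0.0928 F [ 0.1 -0.5 -1.1]
box centre 0.6445 0.1877 size 101.8 170.7 yaw long 78.7
case centre 0.6447 0.1872 size 53.4 97.5 yaw long 79.1
along -0.00042836582676684313 across 0.00023513196105768373
```

View pics/w15.png

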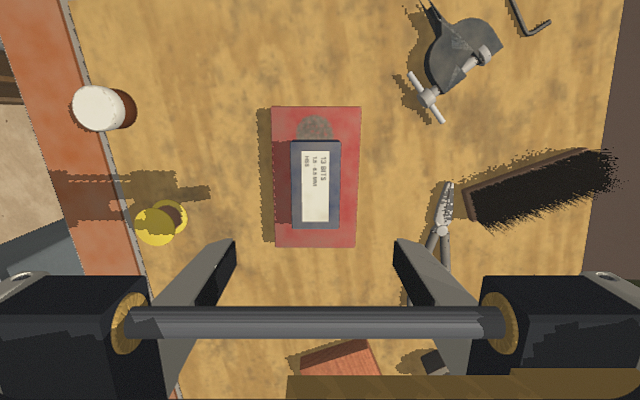

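View pics/w15z.png

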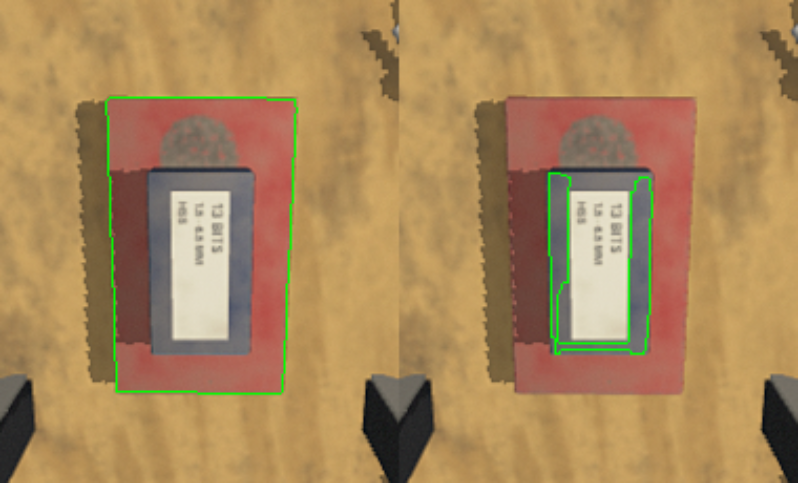

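```bash
python3 - <<'E'
from meas import *
s,d=pickle.load(open('w15.pkl','rb')); c=cam(d,s)
print(cast(c,[(68,0),(140,245),(185,396)],0), s['joints'].__repr__())
h=cv2.cvtColor(d['img'],cv2.COLOR_BGR2HSV); m=cv2.inRange(h,(0,0,185),(179,60,255)); m[:, :70]=0; m[:80]=0;m[140:]=0;m[:,140:]=0
m=cv2.morphologyEx(m,cv2.MORPH_OPEN,np.ones((5,5)))
q=max(cv2.findContours(m,0,1)[0],key=cv2.contourArea)[:,0]; w=cast(c,q,.044); print(cv2.minEnclosingCircle((w*1000).astype(np.float32)))
E
```

```text
[[ 0.4188738   0.43035505]
 [ 0.39448868  0.14112189]
 [ 0.37334457 -0.12146508]] array([ 1.16402621e-01,  4.80507086e-01,  1.21749778e+00, -8.62481486e-05,
        1.44561380e+00,  3.08451094e-01])
((436.4505310058594, 312.30572509765625), 26.901277542114258)
```

carry_out([
  [0.093,0.0166,-0.0464,0,0,0,0],
  [0.093,0.0166,-0.0464,0,0,0,0],
  [0.093,0.0166,-0.0464,0,0,0,0],
  [0.093,0.0166,-0.0464,0,0,0,0],
  [0.093,0.0166,-0.0464,0,0,0,0],
  [0.093,0,0,0,0,0,8.5],
  [0.093,0,0,0,0,0,8.5],
  [0.093,0,0,0,0,0,8.5],
])

```text
time_s: 24.25
tool_pos: [0.4311, 0.3127, 0.2144]
eef_rot: [0.894, 0.448, -0.002, -0.0]
ft_force: [-0.1, -1.0, -0.7]
finger_gap: 0.0927
```

carry_out([
  [0.093,0,0,0,0,0,8.5],
  [0.093,0,0,0,0,0,8.5],
  [0.075,0,0,0,0,0,2.5],
  [0.075,0,0,0,0,0,0],
  [0.075,0,0,0,0,0,0],
  [0.075,0,0,0,0,0,0],
])

```text
time_s: 24.85
tool_pos: [0.4323, 0.3125, 0.2154]
eef_rot: [0.956, 0.293, -0.001, 0.0]
ft_force: [0.2, -0.0, 0.6]
finger_gap: 0.0751
```

```bash
python3 snap.py w16
```

```text
24.85 [0.4323 0.3125 0.2154] toolx yaw 34.06 gap 0.0751 F [ 0.2 -0.   0.6]
```

View pics/w16.png

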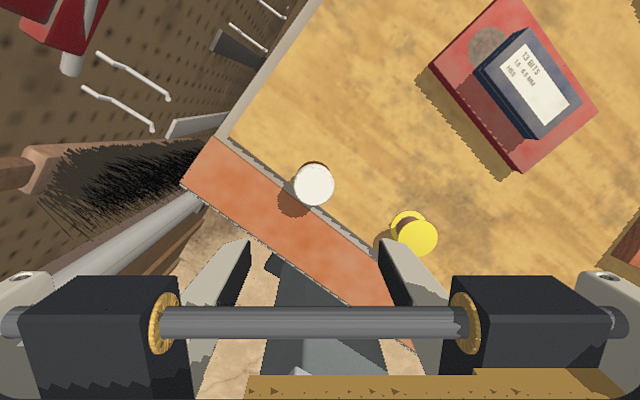

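```bash
python3 - <<'E'
from meas import *
s,d=pickle.load(open('w16.pkl','rb')); c=cam(d,s)
print('edge pts z0',cast(c,[(222,138),(310,8),(182,185),(200,210)],0).round(3).tolist())
h=cv2.cvtColor(d['img'],cv2.COLOR_BGR2HSV); m=cv2.inRange(h,(0,0,185),(179,60,255)); k=np.zeros_like(m); k[155:215,285:345]=m[155:215,285:345]
k=cv2.morphologyEx(k,cv2.MORPH_OPEN,np.ones((7,7)))
q=max(cv2.findContours(k,0,1)[0],key=cv2.contourArea)[:,0]; w=cast(c,q,.044); (x,y),r=cv2.minEnclosingCircle((w*1000).astype(np.float32)); print(x,y,r)
e=cv2.fitEllipse((w*1000).astype(np.float32)); print(e)
im=d['img'].copy(); cv2.drawContours(im,[q[:,None]],-1,(0,255,0),1); cv2.imwrite('pics/w16z.png',cv2.resize(im[145:225,275:355],None,fx=6,fy=6))
v=np.array(e[0])/1000-s['tool_pos'][:2]; a=np.radians(34.06); print('toolx',v@[np.cos(a),np.sin(a)],'tooly',v@[np.sin(a),-np.cos(a)])
E
```

```text
edge pts z0 [[0.41, 0.433], [0.586, 0.422], [0.33, 0.447], [0.313, 0.412]]
433.0396423339844 314.0074462890625 23.904865264892578
((433.1328430175781, 313.5860595703125), (43.734195709228516, 47.093292236328125), 120.57588195800781)
toolx 0.0012411399020192263 tooly -0.00043490182078301373
```

View pics/w16z.png

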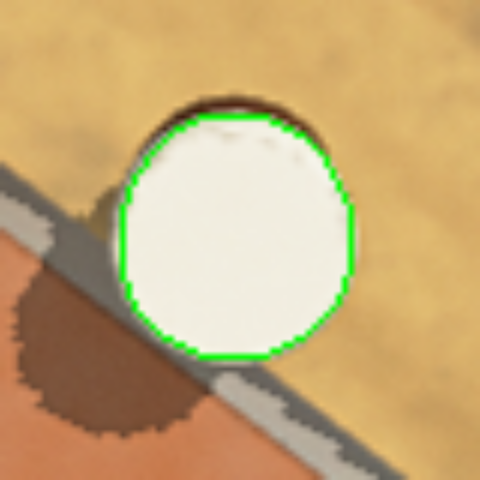

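```bash
python3 - <<'E'
from meas import *
s,d=pickle.load(open('w16.pkl','rb')); c=cam(d,s); im=d['img'].copy()
Rt=R.from_quat(s['eef_rot']).as_matrix(); t=np.array(s['tool_pos'])
for x,y in [(.0375,-.094),(-.0375,-.094),(0,-.094),(.0375,-.06)]:
    P=[t+Rt@[x,y,0] for _ in range(4)]; P=np.array(P); P[:,2]=[.1,.15,.2,.25]
    q=proj(c,P); print(x,y,P[0,:2].round(3),q.round().tolist())
    cv2.polylines(im,[q.astype(int)[:,None]],False,(255,0,255),2)
cv2.imwrite('pics/w16p.png',im)
d=ctrl_img=None
from rig import ctrl
d=ctrl.get_image('scene'); cv2.imwrite('pics/s16.png',cv2.resize(d['img'][60:320,100:420],None,fx=2.3,fy=2.3))
E
```

```text
0.0375 -0.094 [0.411 0.411] [[212.0, 160.0], [191.0, 169.0], [160.0, 184.0], [106.0, 209.0]]
-0.0375 -0.094 [0.349 0.369] [[219.0, 236.0], [201.0, 259.0], [175.0, 292.0], [134.0, 347.0]]
0 -0.094 [0.38 0.39] [[216.0, 199.0], [197.0, 216.0], [168.0, 241.0], [121.0, 283.0]]
0.0375 -0.06 [0.43  0.383] [[249.0, 160.0], [236.0, 169.0], [216.0, 184.0], [182.0, 209.0]]
```

View pics/w16p.png

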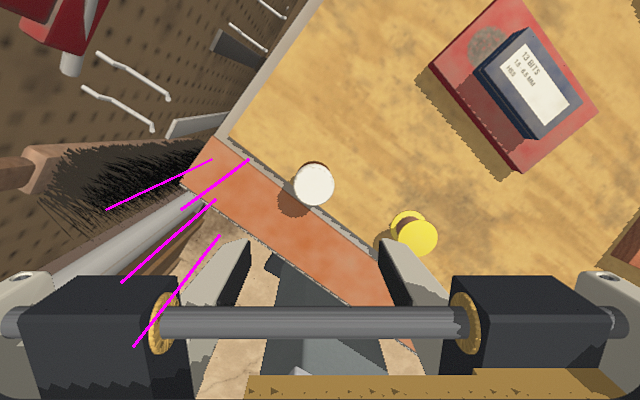

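View pics/s16.png

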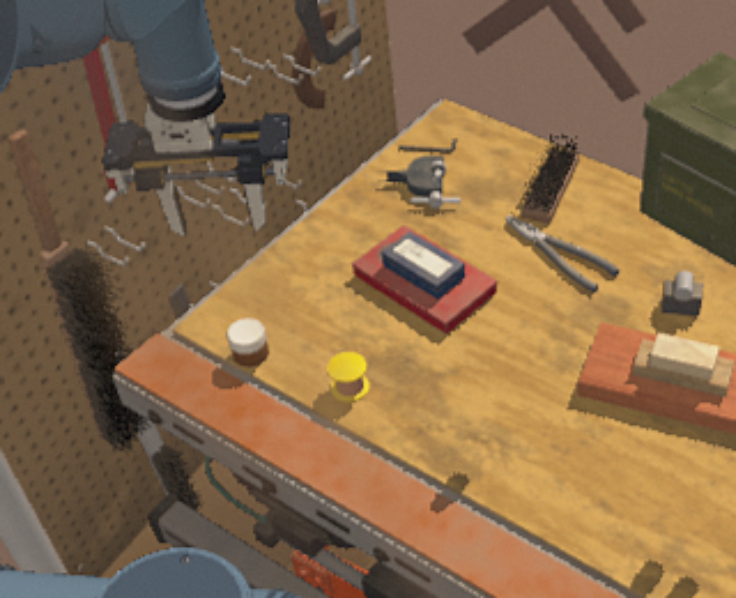

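The jar lid is at (314,185), giving a centre of about (0.433, 0.314). The hanging brush is close to the gripper's sweep, so I'll turn to yaw ~58 to keep the body clear of the wall.

carry_out([
  [0.075,0.0012,-0.0005,0,0,0,-8],
  [0.075,0,0,0,0,0,-8],
  [0.075,0,0,0.03,0,0,-8],
  [0.075,0,0,0.04,0,0,0],
  [0.075,0,0,0.03,0,0,0],
  [0.075,0,0,0,0,0,0],
  [0.075,0,0,0,0,0,0],
  [0.075,0,0,0,0,0,0],
])

```text
time_s: 25.75
tool_pos: [0.4347, 0.3144, 0.118]
eef_rot: [0.875, 0.485, 0.002, 0.0]
ft_force: [-0.3, -0.1, -0.6]
finger_gap: 0.0754
```

```bash
python3 snap.py w17; python3 - <<'E'
from meas import *
s,d=pickle.load(open('w17.pkl','rb')); c=cam(d,s)
h=cv2.cvtColor(d['img'],cv2.COLOR_BGR2HSV); m=cv2.inRange(h,(0,0,185),(179,60,255)); k=np.zeros_like(m); 
p=proj(c,[.433,.314,.044])[0].astype(int); r=50
k[p[1]-r:p[1]+r,p[0]-r:p[0]+r]=m[p[1]-r:p[1]+r,p[0]-r:p[0]+r]
k=cv2.morphologyEx(k,cv2.MORPH_OPEN,np.ones((9,9)))
q=max(cv2.findContours(k,0,1)[0],key=cv2.contourArea)[:,0]; w=cast(c,q,.044)
e=cv2.fitEllipse((w*1000).astype(np.float32)); print(e)
im=d['img']; cv2.drawContours(im,[q[:,None]],-1,(0,255,0),1); cv2.imwrite('pics/w17.png',im)
a=np.arctan2(*R.from_quat(s['eef_rot']).as_matrix()[[1,0],0])
v=np.array(e[0])/1000-s['tool_pos'][:2]; print('toolx',v@[np.cos(a),np.sin(a)],'tooly',v@[np.sin(a),-np.cos(a)])
E
```

```text
25.75 [0.4347 0.3144 0.118 ] toolx yaw 58.01 gap 0.0754 F [-0.3 -0.1 -0.6]
((432.82440185546875, 313.7608337402344), (43.47201156616211, 47.20695495605469), 120.85840606689453)
toolx -0.0015426566501855947 tooly -0.001254613991976025
```

View pics/w17.png

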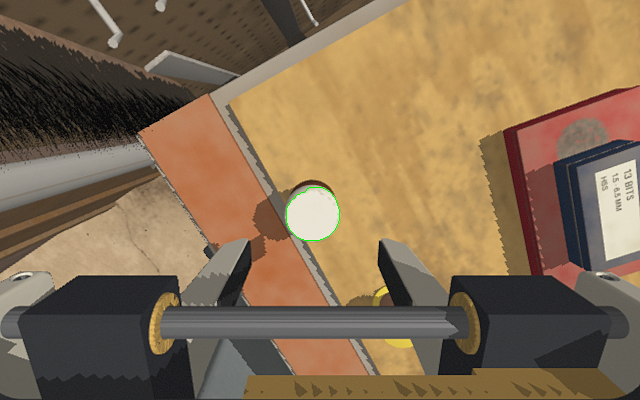

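carry_out([
  [0.075,-0.001,-0.001,0.03,0,0,0],
  [0.075,0,0,0.03,0,0,0],
  [0.075,0,0,0.02,0,0,0],
  [0.075,0,0,0.01,0,0,0],
  [0.075,0,0,0.005,0,0,0],
  [0.075,0,0,0,0,0,0],
  [0.075,0,0,0,0,0,0],
  [0.075,0,0,0,0,0,0],
], squeeze=20)

```text
time_s: 26.6
tool_pos: [0.4328, 0.3139, 0.0222]
eef_rot: [0.875, 0.485, 0.001, 0.0]
ft_force: [0.5, 0.3, -0.6]
finger_gap: 0.0754
```

carry_out([
  [0.075,0,0,0.003,0,0,0],
  [0.075,0,0,0,0,0,0],
  [0.075,0,0,0,0,0,0],
  [0.035,0,0,0,0,0,0],
  [0.035,0,0,0,0,0,0],
  [0.035,0,0,0,0,0,0],
  [0.035,0,0,0,0,0,0],
  [0.035,0,0,0,0,0,0],
])

```text
time_s: 27.4
tool_pos: [0.432, 0.3135, 0.0181]
eef_rot: [0.875, 0.485, -0.0, -0.0]
ft_force: [0.8, 0.0, 0.5]
finger_gap: 0.0459
```

carry_out([
  [0.035,0,0,0,0,0,0],
  [0.035,0,0,0,0,0,0],
  [0.035,0,0,0,0,0,0],
])

```text
time_s: 27.7
tool_pos: [0.432, 0.3135, 0.018]
eef_rot: [0.875, 0.485, -0.0, 0.0]
ft_force: [-0.4, -0.2, -0.5]
finger_gap: 0.0462
```

```bash
python3 snap.py w18
```

```text
27.7 [0.432  0.3135 0.018 ] toolx yaw 58.0 gap 0.0462 F [-0.4 -0.2 -0.5]
```

View pics/w18.png

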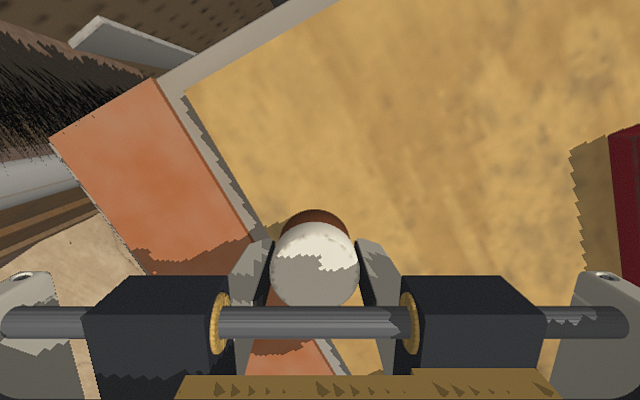

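```bash
python3 - <<'E'
from meas import *
s,d=pickle.load(open('w18.pkl','rb')); c=cam(d,s)
h=cv2.cvtColor(d['img'],cv2.COLOR_BGR2HSV); m=cv2.inRange(h,(0,0,120),(179,45,255)); k=np.zeros_like(m); k[205:303,272:359]=m[205:303,272:359]
k=cv2.morphologyEx(k,cv2.MORPH_OPEN,np.ones((9,9)))
q=max(cv2.findContours(k,0,1)[0],key=cv2.contourArea)[:,0]; 
im=d['img'].copy(); cv2.drawContours(im,[q[:,None]],-1,(0,255,0),1); cv2.imwrite('pics/w18z.png',cv2.resize(im[195:320,255:375],None,fx=4,fy=4))
qq=q[(q[:,1]<298)]; w=cast(c,qq,.044); Rt=R.from_quat(s['eef_rot']).as_matrix()
t=(np.c_[w,np.full(len(w),.044)]-s['tool_pos'])@Rt
print('tool x max',t[:,0].max(),'y range',t[:,1].min(),t[:,1].max(), 'ellipse',cv2.fitEllipse((t[:,:2]*1000).astype(np.float32)))
E
```

```text
tool x max 0.028153614410563188 y range -0.02132862269720168 0.02126016172176384 ellipse ((0.9219064712524414, 0.06592908501625061), (42.79619216918945, 55.311004638671875), 92.08582305908203)
```

View pics/w18z.png

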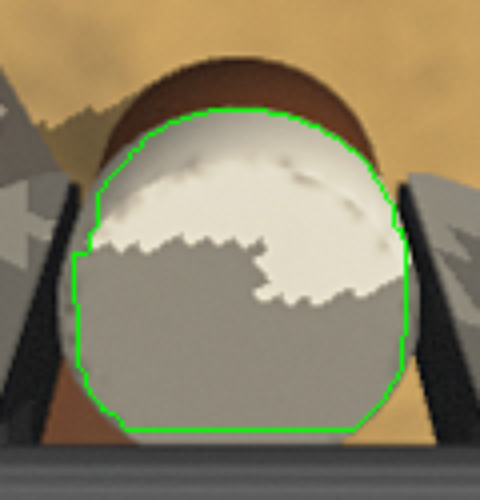

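carry_out([
  [0.035,0,0,-0.03,0,0,0],
  [0.035,0,0,-0.05,0,0,0],
  [0.035,0,0,-0.05,0,0,0],
  [0.035,0.001,0.04,-0.02,0,0,0],
  [0.035,0.001,0.049,0,0,0,0],
  [0.035,0.001,0.049,0,0,0,0],
  [0.035,0.001,0.049,0,0,0,0],
  [0.035,0.001,0.04,0,0,0,0],
])

```text
time_s: 28.55
tool_pos: [0.629, 0.1956, 0.1678]
eef_rot: [0.875, 0.484, -0.0, 0.0]
ft_force: [1.3, 0.3, -0.8]
finger_gap: 0.0464
```

carry_out([
  [0.035,0,0.02,0,0,0,0],
  [0.035,0,0,0,0,0,0],
  [0.035,0,0,0,0,0,0],
  [0.035,0,0,0,0,0,0],
])

```text
time_s: 28.95
tool_pos: [0.6428, 0.1877, 0.1679]
eef_rot: [0.874, 0.485, -0.0, -0.0]
ft_force: [-0.8, 0.6, -1.2]
finger_gap: 0.0464
```

```bash
python3 snap.py w19
```

```text
28.95 [0.6428 0.1877 0.1679] toolx yaw 58.05 gap 0.0464 F [-0.8  0.6 -1.2]
```

View pics/w19.png

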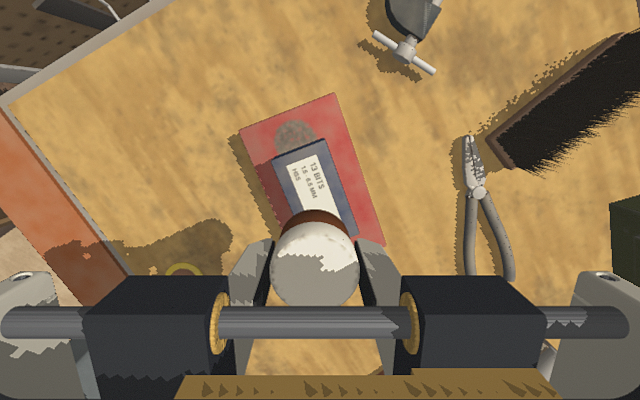

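carry_out([
  [0.035,0,0.0015,0.02,0,0,0],
  [0.035,0,0,0.03,0,0,0],
  [0.035,0,0,0.02,0,0,0],
  [0.035,0,0,0.012,0,0,0],
  [0.035,0,0,0.006,0,0,0],
  [0.035,0,0,0,0,0,0],
  [0.035,0,0,0,0,0,0],
  [0.035,0,0,0,0,0,0],
])

```text
time_s: 29.8
tool_pos: [0.6462, 0.1862, 0.0815]
eef_rot: [0.875, 0.485, 0.001, 0.0]
ft_force: [-0.4, 0.0, -1.4]
finger_gap: 0.0463
```

carry_out([
  [0.035,0,-0.001,0.004,0,0,0],
  [0.035,0,0,0.004,0,0,0],
  [0.035,0,0,0,0,0,0],
  [0.035,0,0,0,0,0,0],
  [0.035,0,0,0,0,0,0],
])

```text
time_s: 30.3
tool_pos: [0.6446, 0.1865, 0.0721]
eef_rot: [0.875, 0.485, 0.0, -0.0]
ft_force: [0.0, -0.8, -1.7]
finger_gap: 0.0467
```

```bash
python3 snap.py w20
```

```text
30.3 [0.6446 0.1865 0.0721] toolx yaw 58.0 gap 0.0467 F [ 0.  -0.8 -1.7]
```

View pics/w20.png

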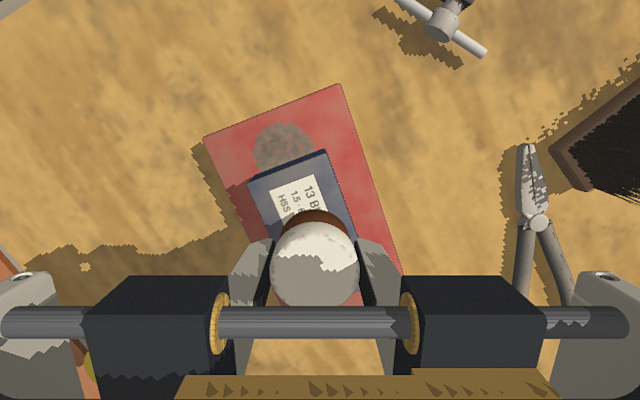

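carry_out([
  [0.035,0,0,0.0015,0,0,0],
  [0.035,0,0,0.001,0,0,0],
  [0.035,0,0,0.0005,0,0,0],
  [0.035,0,0,0,0,0,0],
  [0.035,0,0,0,0,0,0],
])

```text
time_s: 30.85
tool_pos: [0.6445, 0.1865, 0.0691]
eef_rot: [0.875, 0.485, 0.0, 0.0]
ft_force: [-0.3, 0.7, -0.6]
finger_gap: 0.046
```

carry_out([
  [0.035,0,0,0.0005,0,0,0],
  [0.035,0,0,0,0,0,0],
  [0.035,0,0,0,0,0,0],
])

```text
time_s: 31.15
tool_pos: [0.6445, 0.1865, 0.0685]
eef_rot: [0.875, 0.485, -0.0, -0.0]
ft_force: [0.3, -0.1, -1.0]
finger_gap: 0.0463
```

carry_out([
  [0.035,0,0,0.0005,0,0,0],
  [0.035,0,0,0,0,0,0],
  [0.07,0,0,0,0,0,0],
  [0.07,0,0,0,0,0,0],
  [0.07,0,0,0,0,0,0],
  [0.07,0,0,-0.01,0,0,0],
  [0.07,0,0,-0.03,0,0,0],
  [0.07,0,0,-0.05,0,0,0],
])

```text
time_s: 31.95
tool_pos: [0.6422, 0.1862, 0.1559]
eef_rot: [0.875, 0.485, -0.003, -0.001]
ft_force: [0.7, 0.0, -0.8]
finger_gap: 0.0697
```

carry_out([
  [0.09,0,0,-0.05,0,0,0],
  [0.09,0,0,-0.03,0,0,0],
  [0.09,0,0,0,0,0,0],
  [0.09,0,0,0,0,0,0],
  [0.09,0,0,0,0,0,0],
])

```text
time_s: 32.45
tool_pos: [0.6436, 0.1864, 0.2366]
eef_rot: [0.875, 0.485, -0.001, -0.0]
ft_force: [-0.3, -0.0, -0.2]
finger_gap: 0.0902
```

```bash
python3 snap.py w21; python3 - <<'E'
from rig import ctrl
import cv2
for n in('scene','side'):
    d=ctrl.get_image(n); cv2.imwrite(f'pics/{n}21.png',d['img'])
E
```

```text
32.45 [0.6436 0.1864 0.2366] toolx yaw 58.0 gap 0.0902 F [-0.3 -0.  -0.2]
```

View pics/w21.png

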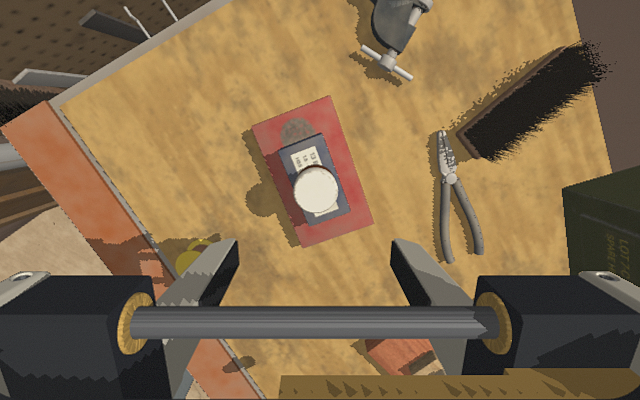

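View pics/side21.png

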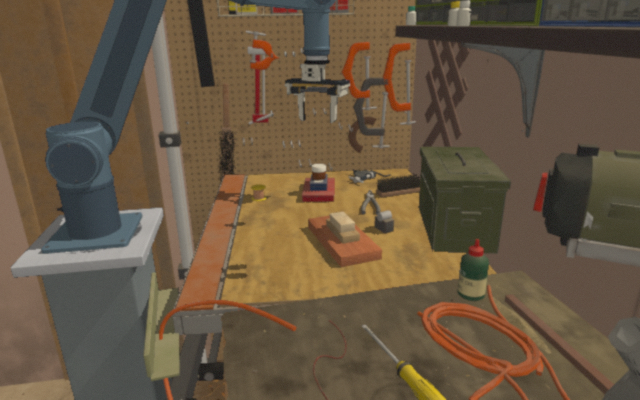

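View pics/scene21.png

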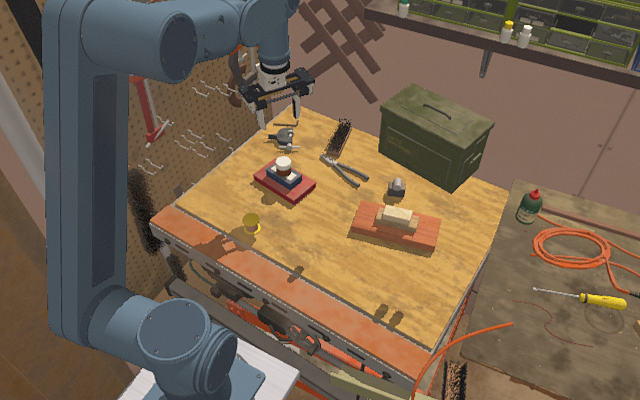

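Both piles stand with the jar upright. The spool, pliers and bearing look unmoved. I'll measure the final offsets.

```bash
python3 - <<'E'
from meas import *
s,d=pickle.load(open('w21.pkl','rb')); c=cam(d,s)
b=rect('w21',(0,80,60),(11,255,255),.024,(240,80,390,260),'box',close=75)
h=cv2.cvtColor(d['img'],cv2.COLOR_BGR2HSV); m=cv2.inRange(h,(0,0,205),(179,60,255)); k=np.zeros_like(m); k[155:225,285:345]=m[155:225,285:345]
k=cv2.morphologyEx(k,cv2.MORPH_OPEN,cv2.getStructuringElement(cv2.MORPH_ELLIPSE,(25,25)))
q=max(cv2.findContours(k,0,1)[0],key=cv2.contourArea)[:,0]; w=cast(c,q,.095); e=cv2.fitEllipse((w*1000).astype(np.float32)); print(e)
im=cv2.imread('pics/w21_mbox.png'); cv2.drawContours(im,[q[:,None]],-1,(255,0,0),1); cv2.imwrite('pics/w21z.png',cv2.resize(im[85:260,235:390],None,fx=3.4,fy=3.4))
v=np.array(e[0])/1000-b[:2]; a=np.radians(b[2]); print('along',v@[np.cos(a),np.sin(a)],'across',v@[np.sin(a),-np.cos(a)])
A=cv2.imread('pics/scene0.png').astype(int);B=cv2.imread('pics/scene21.png').astype(int)
for n,(x0,y0,x1,y1) in dict(spool=(240,212,264,237),bearing=(386,176,408,199),pliers=(345,165,372,190)).items():
    print(n,np.abs(A-B)[y0:y1,x0:x1].mean().round(2))
E
```

```text
box centre 0.6447 0.1874 size 101.5 170.7 yaw long 78.7
((645.21728515625, 185.8896484375), (41.57218551635742, 43.19142150878906), 87.94598388671875)
along -0.001420748757293951 across 0.0008034844246239981
spool 22.71
bearing 3.58
pliers 3.62
```

View pics/w21z.png

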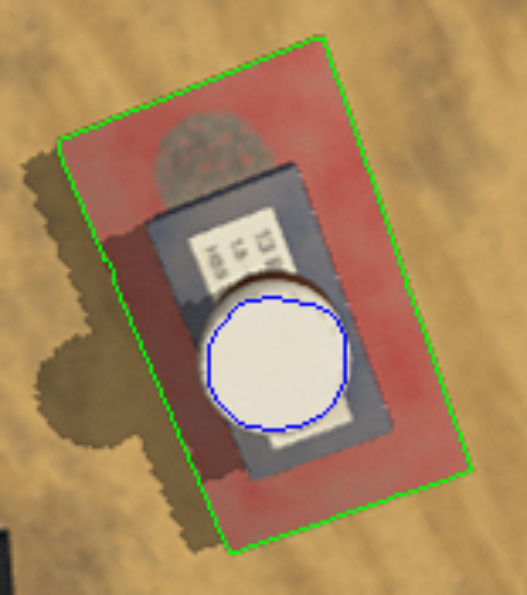

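```bash
python3 - <<'E'
import cv2,numpy as np
for n in('scene0','scene21'):
    h=cv2.cvtColor(cv2.imread(f'pics/{n}.png'),cv2.COLOR_BGR2HSV)[205:245,235:270]; m=cv2.inRange(h,(22,190,60),(35,255,255)); 
    ys,xs=np.where(m); print(n,len(xs),xs.min()+235,xs.max()+235,ys.min()+205,ys.max()+205)
a=[cv2.resize(cv2.imread(f'pics/{n}.png')[195:255,220:290],None,fx=5,fy=5) for n in('scene0','scene21')]; cv2.imwrite('pics/spool.png',np.hstack(a))
E
```

```text
scene0 152 243 259 213 233
scene21 69 245 259 214 233
```

View pics/spool.png

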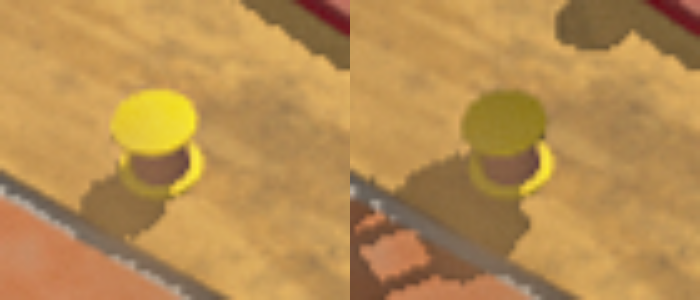

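The spool is at the same pixels as before and only lies in the arm's shadow, which explains the image difference. Handing in.

```bash
python3 -c "
from rig import ctrl
print(ctrl.finish_job())"
```

```text
the job is handed in; nothing more can be done
None
```

I built both piles in the order you asked and handed the job in at about 32.6 s of the 106 s allowed. The gripper was open and well clear above the piles.

**Wood pile on the board**
- **Long offcut:** about 0.1 mm from the board's centre, 0.3° off in yaw.
- **Short offcut:** on top of it, 0.9 mm along and 0.1 mm across from the board's centre, lengthways.

**Case and jar on the red box**
- **Case:** 0.4 mm along and 0.2 mm across from the box's centre, 0.4° off in yaw. The colour mask caught only part of its lid, so this reading is a bit less certain.
- **Jar:** upright in the middle of the case, by the last picture 1.4 mm along and 0.8 mm across from the box's centre. That is within the 2 mm camera calibration.

**Left alone:** the board and box read the same position before and after, to within 1 mm. The pliers and bearing block showed no change between the first and last pictures. The spool check gave a large image difference at first. On a closer look it stands at the same pixels and is only darkened by the arm's shadow.

**Forces:** the wrist force readings after each move stayed within about 7 N.

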